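# Finish tapping a nut blank and put the kit away

### The arm

A 6-joint arm with a two-finger parallel gripper is mounted at the origin on the work surface. World frame = base frame: x ahead of the robot, y to its left, z up, the work surface at z = 0. Lengths are in m, angles in rad, forces in N, time in s.
With the tool pointing down it reaches from about 0.375 to 0.9 m from the base axis. Payload 3.1 kg.
Tool frame: the origin (TCP) lies between the finger pads; the fingertips stand 8 mm ahead of it and the grasp point (between the pads) lies 11 mm behind it; z points along the fingers, y is the line along which they close (so a half turn about z gives the same grasp; the last joint's range is limited). The gripper opens to 87 mm and grips with 3 to 60 N. Pads are 19 mm wide; open, the fingers measure 117 mm over their backs; the gripper's body (75 mm by 190 mm) begins 51 mm behind the grasp point.
Start: joints at [0.946, 0.527, 1.433, -0, 1.181, -0.178], TCP at [0.27, 0.564, 0.231] pointing down, gripper open.
Joint ranges: [-3.08, 3.08], [-0.75, 2.2], [0.22, 2.44], [-1.43, 4.57], [0, 2.65], [-2.85, 2.85]. Speed limits (rad/s): [2.79, 2.79, 3.14, 3.14, 3.14, 3.14].

### API

Orientations are given as a unit quaternion [x, y, z, w].
In Python, from rig import robot, vision, job gives the robot as it stands.
- The arm moves only by the shell command python3 -m handwheel 'ROWS' [OPENING] [FORCE]. ROWS is JSON, a list of rows, each a list of 4 numbers: the shift along the tool's x, y, z as a fraction of full scale, then the turn about the tool's z as a fraction of full scale. A call has 1 to 20 rows; each row is the pose to reach, as a shift and turn from the pose commanded when the call began, along the tool's axes at that moment, turning the shorter way round; what a row does not reach only later rows make up. Full scale, the value 1, is 300 mm for a shift and 2 pi rad for a turn. A row lasts 1/12 s, in which the tool goes at most 41.7 mm and 7.16 degrees, less where a joint would pass 70% of its speed; a pose out of reach is approached as far as the arm can. A call with a number of a shift or a turn outside -1 to 1 is refused whole. A call with a gripper value outside its range is refused whole. OPENING is the opening in per cent of the stroke, from 0 (shut) to 100 (fully open), set as the call begins (- or left out, the last holds). The fingers move at their own pace and stop on an object; FORCE is the grip in N (left out, the last holds). Time passes only in rows, so rows that repeat a pose let the fingers close. It gives the time, the measured TCP pose, the force, the opening and the grip force at its end, in the units of the state.
- robot.get_obs(): the state, without advancing time (a new reading comes with each control period).
- vision.camera(name): name is "scene" or "top" or "wrist"; returns a dict with "frame" (384x512x3 uint8, red, green, blue), "K" (3x3 intrinsics, pixels), "k1" (the pictures are not rectified: a ray, as slopes to the right and down, at radius r is drawn at 1 + k1 r^2 times it, then the intrinsics apply), "cam_to_world" (4x4, takes a point from camera to world coordinates); the wrist camera has in their place "hand_eye" (4x4, takes a point from camera to tool coordinates, whose origin is the TCP and whose axes are the flange's). Camera axes: x right, y down, z forward; pixel columns grow to the right and rows downward; lengths in m; the calibration is good to about 2 mm. A picture is of the moment at which its call begins: read the wrist's pose just before it. There is no depth.
- job.hand_in(): hands the job in; it is judged then, once.
Trained networks look in the newest picture that a camera, given by its name, has taken for a name from the list of things; names that differ only in an ending like _2 or _b are one class to them, and where a whole thing is asked for, a point or a joint stands for the part that bears it (a point fixed in the world has none). Each returns a list of dicts, best first, with "conf" (0 to 1); they miss things now and then, are a little off and sometimes report something else, mostly with a low value. They report only what shows in the picture. A call takes as long as a camera call. They do not tell look-alikes from the thing itself.
- vision.look_for(camera, label): "point" ([row, column] in pixels, amid what is visible of it).
- vision.outline_of(camera, label): "mask" (384x512 bool, what is visible of it) and "point" ([row, column] in pixels, amid what is visible of it).
The state is a dict: "time": time; "q": joint angles; "joint_velocities": joint speeds; "joint_torque": joint torques, N m; "position": TCP position; "tool_rot": TCP orientation; "ft_force": force on the tool from outside, world axes, zero at the start; "moment": the same for the moment, N m; "grip_width": finger opening in m; "grip_force": force on a finger pad.
Only numpy, scipy, OpenCV 4.12 (cv2) and the standard library are available. Lean on these libraries where they do the work, as an engineer would, in place of code of your own. Each camera call takes 0.05 s, during which the arm holds its last target. There are 200 camera calls.

### The job

Finish the thread in the nut blank held in the vice: turn the tap half a turn clockwise, then a quarter turn back to break the chip, and keep repeating this until the red stop collar is down on the blank. Then lift the wrench off the tap, leaving the tap in the nut, and lay the wrench and every hand tool from the mat flat in its own outlined compartment of the kit tray, the tools' working ends pointing as outlined, away from you. Leave everything else on the bench where it is.

Things in the scene. Friction and masses are not known exactly. Their poses are not given: they have to be found in the camera images.
- tap (a joint): Angle turned by the tap, rad, 0 at the start, growing clockwise seen from above (cutting). It sinks 4 mm per turn; its red collar meets the blank at 9.25 rad, a firm stop. Turns stiffly (about 0.1 N m), stays where left. The wrench has 4 degrees of play each way on the tap's square, so the tap lags the wrench by some 8 to 10 degrees after each change of direction.
- vise: Blue machine vice fixed to the bench, 170 x 86 mm, jaw tops 61 mm high, screw and tommy bar at its -x end (to 111 mm from the origin). A brass hexagonal nut blank, 36 mm across flats, is clamped in its jaws. Origin on the bench, on the upright tap's axis.
- nut_top (a point): Centre of the nut blank's top face, 70 mm above the bench, on the tap's axis. Above it stands the tap: dark shank 17 mm across, red stop collar 30 mm across and 10 mm high (underside 5.9 mm above the blank at the start), and at the top a 14 mm square, 18 mm long, on which the wrench sits.
- wrench: Loose bar tap wrench on the tap's square (lifts straight off, 18 mm up): dark block 60 (x) x 26 (y) x 16 mm high with a square hole, round arm 11 mm thick to each side along x, 190 mm in all, 0.18 to 0.29 kg. Origin: centre of the block's underside, on the tap's axis, 118 mm above the bench at the start, sinking with the tap. Either way round is the same. Grip the block's sides or push the arms.
- tray: Shallow fixed kit tray, grey floor 4 mm above the bench, red walls 4 mm thick, 12 mm high over the floor; 214 (x) x 274 (y) mm. Five compartments side by side along y, each 206 (x) x 50 mm, tool outlines in the tool's colour on the floors, working ends to tray +x, away from the robot. The long walls leave the middle 74 mm open, a finger gap across the tray. Origin on the bench under the centre.
- pliers: Circlip pliers, steel with blue handles, 154 mm long, 12 mm thick; joint 26 mm wide from x = -17 to 23 mm, jaws to +x, handles spreading to 42 mm wide at -x. Absent in some starts. Lies on the rubber mat (3 mm). Origin under its middle, a good place to grip; x to its working end, z up.
- file: Flat file, 161 mm long: orange handle 20 mm wide and 14 mm high from x = -80 to 15 mm, dark steel blade 16 x 6 mm to +x. Absent in some starts. Lies on the rubber mat (3 mm). Origin under its middle, a good place to grip; x to its working end, z up.
- spanner: Single open-ended spanner, bright steel, 155 mm long, 9 mm thick: shank 15 mm wide, jaw 34 mm wide at +x. Absent in some starts. Lies on the rubber mat (3 mm). Origin under its middle, a good place to grip; x to its working end, z up.
- brush: Flat chip brush, 155 mm long, 13 mm high: yellow handle 22 mm wide from x = -77 to 15 mm, steel ferrule and black bristles 30 mm wide to +x. Absent in some starts. Lies on the rubber mat (3 mm). Origin under its middle, a good place to grip; x to its working end, z up.
- pliers_head (a point): Working end of the pliers: jaw tips, 70 mm from its origin along body x, 6 mm up.
- file_head (a point): Working end of the file: blade tip, 81 mm from its origin along body x, 6 mm up.
- spanner_head (a point): Working end of the spanner: open jaw, 78 mm from its origin along body x, 6 mm up.
- brush_head (a point): Working end of the brush: bristle end, 78 mm from its origin along body x, 6 mm up.
- slot_pliers (a point): Centre of the compartment for the pliers, on the tray's floor (4 mm above the bench); axes as the tray's.
- slot_file (a point): Centre of the compartment for the file, on the tray's floor (4 mm above the bench); axes as the tray's.
- slot_spanner (a point): Centre of the compartment for the spanner, on the tray's floor (4 mm above the bench); axes as the tray's.
- slot_brush (a point): Centre of the compartment for the brush, on the tray's floor (4 mm above the bench); axes as the tray's.
- slot_wrench (a point): Centre of the compartment for the wrench, on the tray's floor (4 mm above the bench); axes as the tray's.
- bush: Bystander: brass bush, 42 mm across, 30 mm high, standing. Origin under its centre.
- spacer: Bystander: steel spacer ring, 38 mm across, 12 mm high. Origin under its centre.
- oil_bottle: Bystander: green cutting-oil bottle, 54 mm across, 140 mm high. Origin under its centre.
- gear: Bystander: dark steel gear, about 77 mm across, 22 mm high. Origin under its centre.
- jar: Bystander: amber jar with steel lid, 60 mm across, 75 mm high. Origin under its centre.
- bolt: Bystander: steel bolt standing on its head, 27 mm across, 55 mm high. Origin under its centre.
Things that resemble listed ones, but are neither listed nor needed, are in the scene too. Several things have the shape of the file; the one meant has the colours described above.

How it is judged:
On the way, in this order (a step that is already met when the one before it is completed fails the run):
1. first cut: tap turned on about half a turn (past 2.60 rad) (value of joint tap above 2.6 rad), for 0.1 s.
2. chip broken: tap turned back about a quarter turn (under 2.20 rad) (value of joint tap below 2.2 rad), for 0.1 s.
3. second cut: tap turned on about half a turn (past 4.17 rad) (value of joint tap above 4.17 rad), for 0.1 s.
4. chip broken: tap turned back about a quarter turn (under 3.77 rad) (value of joint tap below 3.77 rad), for 0.1 s.
5. third cut: tap turned on about half a turn (past 5.74 rad) (value of joint tap above 5.74 rad), for 0.1 s.
6. chip broken: tap turned back about a quarter turn (under 5.34 rad) (value of joint tap below 5.34 rad), for 0.1 s.
7. fourth cut: tap turned on about half a turn (past 7.31 rad) (value of joint tap above 7.31 rad), for 0.1 s.
8. chip broken: tap turned back about a quarter turn (under 6.91 rad) (value of joint tap below 6.91 rad), for 0.1 s.
9. last cut: tap turned on about half a turn, down to the stop collar (past 9.0 rad) (value of joint tap above 9 rad), for 0.1 s.
At the end, for the whole second after the job is handed in: Tap past 9.0 rad and still in the nut; wrench and every hand tool present at rest flat on the floor of their own compartments (underside within 4 mm, 0.06 rad; within 20 mm across and 32 mm, wrench 15 mm, along; aligned to 0.3 rad), working ends towards tray +x (value of joint tap above 9 rad and x of wrench in the frame of slot_wrench between -0.015 and 0.015 m and y of wrench in the frame of slot_wrench between -0.02 and 0.02 m and z of wrench in the frame of slot_wrench below 0.004 m and angle between each of wrench, pliers, file, spanner, brush's own z axis and vertical below 0.06 rad and angle between the x axis of each of wrench, pliers, file, spanner, brush and the x axis of tray, either way round below 0.3 rad and linear speed of each of wrench, pliers, file, spanner, brush below 0.02 m/s and x of pliers in the frame of slot_pliers between -0.032 and 0.032 m and y of pliers in the frame of slot_pliers between -0.02 and 0.02 m and z of pliers in the frame of slot_pliers below 0.004 m and x of each of pliers_head, file_head, spanner_head, brush_head in the frame of tray above 0.03 m and x of file in the frame of slot_file between -0.032 and 0.032 m and y of file in the frame of slot_file between -0.02 and 0.02 m and z of file in the frame of slot_file below 0.004 m and x of spanner in the frame of slot_spanner between -0.032 and 0.032 m and y of spanner in the frame of slot_spanner between -0.02 and 0.02 m and z of spanner in the frame of slot_spanner below 0.004 m and x of brush in the frame of slot_brush between -0.032 and 0.032 m and y of brush in the frame of slot_brush between -0.02 and 0.02 m and z of brush in the frame of slot_brush below 0.004 m); the robot touches nothing.
It fails at once if a bystander (bush, spacer, oil bottle, gear, jar or bolt) is pushed more than 3 cm from its place (distance of any of bush, spacer, oil_bottle, gear, jar, bolt from where it was at the start of the episode above 0.03 m).
Of pliers, file, spanner, brush only 2 to 4 are there at a start; the rules pass over those that are not, and their reading is None.
At some moment in a run one of pliers, file, spanner, brush may be knocked a few centimetres aside while the robot is not near it.
Once in a run the grip may slacken for a moment while it holds something.
It also fails if it takes over 210 s, if anything falls off the work surface, if the arm or the gripper's body presses on something with over 40 N, if the wrist force passes 120 N, or if a joint passes its speed limit or range.

## Working session

There is one attempt and no reset: what is moved stays moved. The work goes in short steps, Python scripts to look and compute and a shell command to move; the robot and the scene stay as the last step left them, time stands still between calls to the robot, and variables do not carry over. Pictures are saved under pics/ and viewed, at most 14 in all, crops included, and the job is handed in when it is done.

```bash
ls; mkdir -p pics
cat > h.py <<'E'
import numpy as np, cv2
from rig import robot, vision, job
from scipy.spatial.transform import Rotation as R
def cam(name):
    o=robot.get_obs(); c=vision.camera(name)
    if 'cam_to_world' in c: T=np.array(c['cam_to_world'])
    else:
        W=np.eye(4); W[:3,:3]=R.from_quat(o['tool_rot']).as_matrix(); W[:3,3]=o['position']
        T=W@np.array(c['hand_eye'])
    c['T']=T; return c
def dist(c): return np.array([c['k1'],0,0,0],float)
def px2w(c,pts,z):
    "pixels [row,col] -> world on plane z"
    p=np.atleast_2d(np.array(pts,float))[:,::-1].copy()
    u=cv2.undistortPointsIter(p[:,None],np.array(c['K'],float),dist(c),None,None,(3,50,1e-9))[:,0]
    d=np.c_[u,np.ones(len(u))]@c['T'][:3,:3].T; o=c['T'][:3,3]
    return o+d*((z-o[2])/d[:,2])[:,None]
def w2px(c,P):
    Ti=np.linalg.inv(c['T']); P=np.atleast_2d(np.array(P,float))
    q,_=cv2.projectPoints(P,cv2.Rodrigues(Ti[:3,:3])[0],Ti[:3,3],np.array(c['K'],float),dist(c))
    return q[:,0,::-1]
def save(c,n,crop=None,s=1):
    f=c['frame'][...,::-1]
    if crop: r0,r1,c0,c1=crop; f=f[r0:r1,c0:c1]
    cv2.imwrite(f'pics/{n}.png',cv2.resize(f,None,fx=s,fy=s,interpolation=cv2.INTER_CUBIC))
def maskpose(c,m,z):
    "centre and axis angle of mask on plane z"
    rc=np.argwhere(m); P=px2w(c,rc,z)[:,:2]
    (cx,cy),(w,h),a=cv2.minAreaRect(P.astype(np.float32)*1000)
    mu=P.mean(0); ev,E=np.linalg.eigh(np.cov(P.T)); ax=E[:,1]
    return mu,np.array([cx,cy])/1000,(w,h),np.degrees(np.arctan2(ax[1],ax[0]))
def state():
    o=robot.get_obs(); M=R.from_quat(o['tool_rot']).as_matrix()
    print('t',round(o['time'],2),'p',np.round(o['position'],4),'x',np.round(M[:,0],3),'y',np.round(M[:,1],3),'q',np.round(o['q'],2),'w',round(o['grip_width'],4),'F',np.round(o['ft_force'],1),'g',o['grip_force'])
E
python3 - <<'E'
from h import *
state()
for n in ('top','scene'):
    c=cam(n); save(c,n+'0',s=1.5); print(n,np.round(c['T'],3).tolist(),c['k1'],c['K'])
    for l in 'vise nut_top wrench tray pliers file spanner brush bush spacer oil_bottle gear jar bolt slot_wrench slot_file'.split():
        try:
            for d in vision.look_for(n,l)[:3]: print(l,round(d['conf'],2),np.round(d['point']),np.round(px2w(c,d['point'],{'wrench':.126,'nut_top':.07}.get(l,.01))[0,:2],3))
        except Exception as e: print(l,e)
E
```

```text
pics
t 0.0 p [0.2696 0.5631 0.2296] x [-0.902  0.432  0.   ] y [ 0.432  0.902 -0.002] q [ 0.95  0.53  1.43  0.    1.18 -0.18] w 0.0871 F [0.3 0.9 0.3] g 0.0
top [[-0.011, -0.999, 0.053, 0.521], [-1.0, 0.011, -0.0, -0.04], [-0.0, -0.053, -0.999, 1.195], [0.0, 0.0, 0.0, 1.0]] 0.02954870942869058 [[388.13681877   0.         252.44141247]
 [  0.         388.13681877 189.55751228]
 [  0.           0.           1.        ]]
vise 0.81 [201. 334.] [ 0.546 -0.289]
nut_top 0.82 [204. 334.] [ 0.536 -0.275]
nut_top 0.7 [199. 345.] [ 0.552 -0.308]
wrench 0.56 [204. 344.] [ 0.536 -0.292]
tray 0.56 [207. 146.] [0.534 0.286]
file 0.64 [164. 249.] [ 0.662 -0.031]
file 0.64 [148. 394.] [ 0.707 -0.474]
file 0.58 [205. 338.] [ 0.535 -0.299]
spanner 0.68 [243. 239.] [0.424 0.004]
bush 0.46 [262. 190.] [0.366 0.152]
spacer 0.54 [207. 142.] [0.536 0.298]
oil_bottle 0.7 [126. 181.] [0.784 0.178]
oil_bottle 0.55 [205. 338.] [ 0.534 -0.3  ]
gear 0.95 [132. 300.] [ 0.759 -0.188]
jar 0.61 [119. 239.] [ 0.803 -0.002]
bolt 0.65 [271. 164.] [0.341 0.231]
slot_wrench 0.9 [205. 142.] [0.54  0.298]
slot_file 0.62 [20
[... 482 characters left out ...]
 -0.298]
tray 0.59 [180. 356.] [0.537 0.289]
file 0.93 [236. 271.] [ 0.652 -0.037]
file 0.67 [299. 117.] [ 0.707 -0.47 ]
file 0.65 [181. 352.] [0.536 0.277]
spanner 0.69 [174. 255.] [ 0.414 -0.002]
spanner 0.67 [228. 169.] [ 0.533 -0.302]
bush 0.58 [146. 291.] [0.33  0.152]
bush 0.24 [267. 300.] [0.769 0.005]
spacer 0.42 [170. 202.] [ 0.34  -0.158]
oil_bottle 0.74 [242. 362.] [0.752 0.198]
oil_bottle 0.22 [180. 354.] [0.535 0.282]
gear 0.72 [292. 228.] [ 0.777 -0.199]
gear 0.19 [231. 168.] [ 0.541 -0.306]
jar 0.63 [266. 304.] [0.771 0.014]
jar 0.6 [232. 169.] [ 0.546 -0.304]
bolt 0.54 [139. 315.] [0.325 0.244]
slot_wrench 0.6 [182. 356.] [0.544 0.285]
slot_file 0.85 [181. 356.] [0.542 0.287]
```

View pics/top0.png

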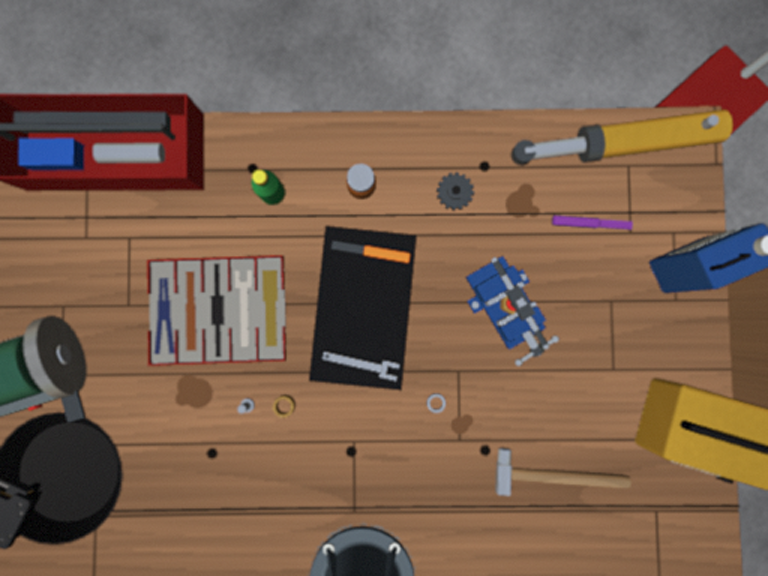

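View pics/scene0.png

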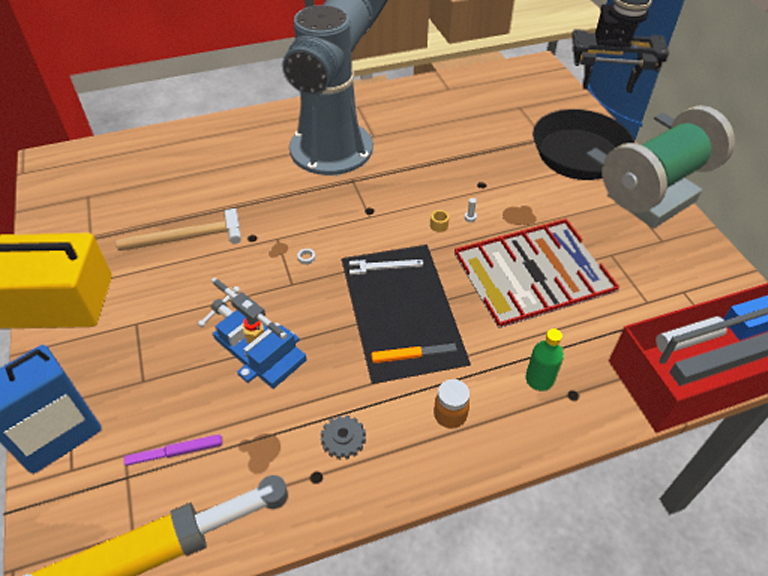

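Top picture (display pixels): the orange/grey file is at (370,252). Its look-alikes are the purple file-shaped thing at (592,222) and the dark rods in the toolbox. The spanner is at (360,366), jaw to the right; its look-alike would be the hammer at (560,478). The vice with the wrench is at (508,305). The tray is at (216,310), with slots from left to right pliers, file, wrench, spanner, brush. Only the file and spanner are present.

```bash
cat >> h.py <<'E'
def plan(x,y,z,yaw=None):
    "row values from the present pose to TCP x,y,z and tool-x yaw (deg, nearest)"
    o=robot.get_obs(); M=R.from_quat(o['tool_rot']).as_matrix(); p=np.array(o['position'])
    d=M.T@(np.array([x,y,z])-p)
    y0=np.degrees(np.arctan2(M[1,0],M[0,0])); t=0
    if yaw is not None: t=-((yaw-y0+180)%360-180)
    nr=max(np.linalg.norm(d)/.0417,abs(t)/7.16)
    print('plan',np.round(d/.3,4).tolist(),'turn',round(t/360,4),'rows',round(nr+.5,1),'calls',int(np.ceil(max(abs(d))/.3)),'yaw now',round(y0,1),'q6',round(np.degrees(o['q'][5])))
E
python3 - <<'E'
from h import *
state(); plan(.542,-.295,.28,208)
c=cam('scene'); save(c,'scenecrop',(130,280,120,320),4)
E
```

```text
t 1.7 p [0.27   0.5636 0.2306] x [-0.902  0.432  0.   ] y [ 0.432  0.902 -0.   ] q [ 0.95  0.53  1.43  0.    1.18 -0.18] w 0.0869 F [ 0.7 -0.3  0.6] g 0.0
plan [-2.0543, -2.1893, -0.1647] turn -0.1489 rows 22.1 calls 3 yaw now 154.4 q6 -10
```

View pics/scenecrop.png

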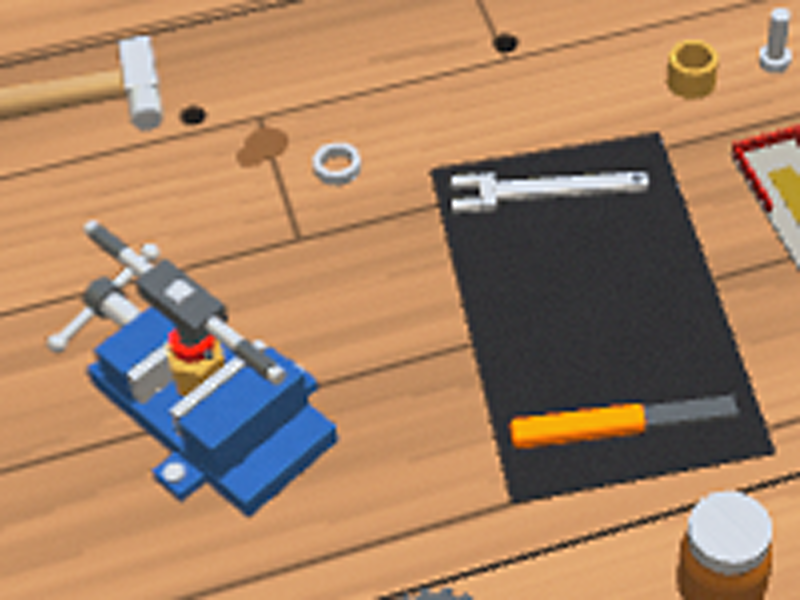

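The crop shows the wrench on the tap, with its arms from (92,228) to (275,375). The spanner's jaw is on the left at (465,192). The orange handle of the file is at (575,425), with the blade to the right. The choices are confirmed, so I am moving over the vice.

```bash
python3 -m handwheel '[[-0.685,-0.73,-0.055,0],[-0.685,-0.73,-0.055,0],[-0.685,-0.73,-0.055,0],[-0.685,-0.73,-0.055,0],[-0.685,-0.73,-0.055,0],[-0.685,-0.73,-0.055,0],[-0.685,-0.73,-0.055,0],[-0.685,-0.73,-0.055,0]]' 100
python3 -m handwheel '[[-0.685,-0.73,-0.055,0],[-0.685,-0.73,-0.055,0],[-0.685,-0.73,-0.055,0],[-0.685,-0.73,-0.055,0],[-0.685,-0.73,-0.055,0],[-0.685,-0.73,-0.055,0],[-0.685,-0.73,-0.055,0],[-0.685,-0.73,-0.055,0]]'
python3 -m handwheel '[[-0.685,-0.73,-0.055,-0.149],[-0.685,-0.73,-0.055,-0.149],[-0.685,-0.73,-0.055,-0.149],[-0.685,-0.73,-0.055,-0.149],[-0.685,-0.73,-0.055,-0.149],[-0.685,-0.73,-0.055,-0.149],[-0.685,-0.73,-0.055,-0.149],[-0.685,-0.73,-0.055,-0.149],[-0.685,-0.73,-0.055,-0.149],[-0.685,-0.73,-0.055,-0.149],[-0.685,-0.73,-0.055,-0.149],[-0.685,-0.73,-0.055,-0.149]]'
python3 - <<'E'
from h import *
state(); c=cam('wrist'); save(c,'w1',s=1.2)
for d in vision.outline_of('wrist','wrench')[:2]:
    print(d['conf'],d['point'],d['mask'].sum(),maskpose(c,d['mask'],.126))
for s in ('scene','top'):
    k=cam(s)
    for d in vision.outline_of(s,'wrench')[:2]: print(s,d['conf'],maskpose(k,d['mask'],.126))
E
```

```text
time: 2.42
position: [0.3619, 0.2729, 0.2475]
tool_rot: [0.224, 0.975, -0.001, 0.001]
ft_force: [-0.4, 0.2, 0.1]
grip_width: 0.0868
grip_force: 0.0
time: 3.08
position: [0.4549, -0.0144, 0.2645]
tool_rot: [0.224, 0.975, -0.001, 0.003]
ft_force: [0.5, 0.6, -0.7]
grip_width: 0.0872
grip_force: 0.0
time: 4.08
position: [0.5417, -0.293, 0.2799]
tool_rot: [-0.243, 0.97, 0.001, -0.0]
ft_force: [0.8, 0.5, 0.1]
grip_width: 0.0874
grip_force: 0.0
t 4.08 p [ 0.5417 -0.293   0.2799] x [-0.882 -0.471  0.   ] y [-0.471  0.882  0.002] q [-0.68  0.47  1.4   0.    1.28 -2.74] w 0.0874 F [0.8 0.5 0.1] g 0.0
0.62 [169.0, 248.3] 3370 (array([ 0.54002136, -0.29970412]), array([ 0.54678271, -0.29637088]), (193.26246643066406, 27.607065200805664), np.float64(-150.53543859479643))
scene 0.62 (array([ 0.53591399, -0.29907155]), array([ 0.53707416, -0.29750012]), (191.3214874267578, 33.09278869628906), np.float64(-150.9708217900259))
top 0.53 (array([ 0.57364283, -0.28214565]), array([ 0.56974847, -0.2809715 ]), (125.47288513183594, 27.989274978637695), np.float64(-145.97237111415023))
```

View pics/w1.png

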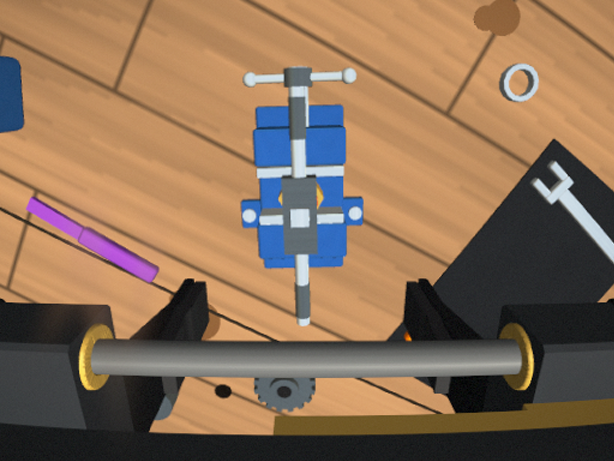

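The wrist picture shows the wrench along the vertical axis, with the block and its square at (300,217), the purple look-alike at left and the spanner at upper right.

Run:
```python
from h import *
c=cam('wrist')
a=px2w(c,[[217/1.2,300/1.2]],.134)[0]; print(a)
e=px2w(c,[[82/1.2,297.5/1.2],[322/1.2,304/1.2]],.126); print(e, e.mean(0)); 
m=vision.outline_of('wrist','wrench')[0]['mask']; mu,cc,wh,an=maskpose(c,m,.126)
# full-length ends via scene too
k=cam('scene'); m2=vision.outline_of('scene','wrench')[0]['mask']; print(mu,cc,an,maskpose(k,m2,.126))
print(px2w(k,[[202.5,165]],.134))
plan(a[0],a[1],.155,an)
```

```text
[ 0.5455251 -0.2977359  0.134    ]
[[ 0.45971265 -0.34523396  0.126     ]
 [ 0.62821372 -0.25035254  0.126     ]] [ 0.54396319 -0.29779325  0.126     ]
[ 0.54104818 -0.29913389] [ 0.54704413 -0.29619806] -150.51254233024156 (array([ 0.54087429, -0.29667466]), array([ 0.5385553 , -0.29739902]), (192.6941375732422, 32.838294982910156), np.float64(-150.38119737114235))
[[ 0.54043231 -0.29487705  0.134     ]]
plan [-0.0059, -0.0129, 0.4171] turn -0.004 rows 3.5 calls 1 yaw now -152.0 q6 -157
```

```bash
python3 -m handwheel '[[0,-0.015,0.2,-0.004],[0,-0.015,0.4,-0.004],[0,-0.015,0.5,-0.004],[0,-0.015,0.55,-0.004],[0,-0.015,0.55,-0.004]]' 60
python3 -m handwheel '[[0,0,0,0],[0,0,0,0],[0,0,0,0],[0,0,0,0],[0,0,0,0],[0,0,0,0],[0,0,0,0],[0,0,0,0]]' 0 30
python3 - <<'E'
from h import *
state(); print(robot.get_obs()['moment'])
E
```

```text
time: 5.0
position: [0.539, -0.2954, 0.1062]
tool_rot: [-0.254, 0.967, 0.007, -0.005]
ft_force: [-0.2, 0.8, -0.7]
grip_width: 0.0612
grip_force: 0.0
time: 5.67
position: [0.5441, -0.298, 0.1174]
tool_rot: [-0.254, 0.967, 0.001, 0.0]
ft_force: [-1.6, 5.1, 7.4]
grip_width: 0.026
grip_force: 30.0
t 5.67 p [ 0.5441 -0.298   0.1174] x [-0.871 -0.492 -0.001] y [-0.492  0.871  0.001] q [-0.68  0.66  1.54  0.    0.94 -2.77] w 0.026 F [-1.6  5.1  7.4] g 30.001199961989187
[0.76467383 0.41379372 0.03898295]
```

```bash
python3 -m handwheel '[[0,0,0.0003,0.02],[0,0,0.0005,0.04],[0,0,0.0008,0.06],[0,0,0.0011,0.08],[0,0,0.0013,0.1],[0,0,0.0016,0.12],[0,0,0.0019,0.14],[0,0,0.0021,0.16],[0,0,0.0024,0.18],[0,0,0.0027,0.2],[0,0,0.0029,0.22],[0,0,0.0032,0.24],[0,0,0.0033,0.25],[0,0,0.0033,0.25],[0,0,0.0033,0.25]]'
python3 - <<'E'
from h import *
state(); print(robot.get_obs()['moment'])
E
```

```text
time: 6.92
position: [0.5447, -0.2985, 0.1157]
tool_rot: [0.503, 0.864, 0.0, 0.001]
ft_force: [-0.2, 4.6, 6.3]
grip_width: 0.0267
grip_force: 28.8
t 6.92 p [ 0.5447 -0.2985  0.1157] x [-0.494  0.87  -0.001] y [0.87  0.494 0.001] q [-0.68  0.66  1.54  0.    0.94 -1.2 ] w 0.0267 F [-0.2  4.6  6.3] g 28.768713227027547
[0.69921202 0.03624424 0.03202883]
```

```bash
python3 -m handwheel '[[0,0,0.0003,0.02],[0,0,0.0005,0.04],[0,0,0.0008,0.06],[0,0,0.0011,0.08],[0,0,0.0013,0.1],[0,0,0.0016,0.12],[0,0,0.0019,0.14],[0,0,0.0021,0.16],[0,0,0.0024,0.18],[0,0,0.0027,0.2],[0,0,0.0029,0.22],[0,0,0.0032,0.24],[0,0,0.0035,0.26],[0,0,0.0036,0.27],[0,0,0.0036,0.27],[0,0,0.0036,0.27],[0,0,0.0036,0.27]]'
python3 - <<'E'
from h import *
state(); print(robot.get_obs()['moment']); 
for n in ('wrist','scene'):
    c=cam(n)
    for d in vision.outline_of(n,'wrench')[:1]: print(n,d['conf'],maskpose(c,d['mask'],.124))
E
```

```text
time: 8.33
position: [0.5434, -0.298, 0.1145]
tool_rot: [0.981, 0.194, -0.001, -0.001]
ft_force: [-3.8, 3.5, 9.1]
grip_width: 0.0265
grip_force: 28.7
t 8.33 p [ 0.5434 -0.298   0.1145] x [ 0.924  0.381 -0.001] y [ 0.381 -0.924 -0.002] q [-0.68  0.67  1.54  0.    0.94  0.5 ] w 0.0265 F [-3.8  3.5  9.1] g 28.68360462545752
[0.79929178 0.66036488 0.02796976]
wrist 0.76 (array([ 0.57321769, -0.28195516]), array([ 0.5658963 , -0.28558899]), (143.24452209472656, 28.124500274658203), np.float64(-151.8804700250699))
scene 0.52 (array([ 0.57386888, -0.27882818]), array([ 0.581013  , -0.27708215]), (105.27156829833984, 33.04011917114258), np.float64(-152.7301225202213))
```

```bash
python3 -m handwheel '[[0,0,-0.0003,-0.02],[0,0,-0.0005,-0.04],[0,0,-0.0008,-0.06],[0,0,-0.0011,-0.08],[0,0,-0.0013,-0.1],[0,0,-0.0016,-0.12],[0,0,-0.0019,-0.14],[0,0,-0.0021,-0.16],[0,0,-0.0024,-0.18],[0,0,-0.0027,-0.2],[0,0,-0.0029,-0.22],[0,0,-0.0032,-0.24],[0,0,-0.0035,-0.26],[0,0,-0.0037,-0.28],[0,0,-0.004,-0.3],[0,0,-0.004,-0.3],[0,0,-0.004,-0.3]]'
python3 - <<'E'
from h import *
state(); print(robot.get_obs()['moment']); 
for n in ('wrist','scene'):
    c=cam(n)
    for d in vision.outline_of(n,'wrench')[:1]: print(n,d['conf'],maskpose(c,d['mask'],.124))
E
```

```text
time: 9.95
position: [0.5446, -0.298, 0.1155]
tool_rot: [0.419, 0.908, 0.001, 0.0]
ft_force: [-0.2, 4.6, 6.4]
grip_width: 0.0258
grip_force: 29.3
t 9.95 p [ 0.5446 -0.298   0.1155] x [-0.648  0.762  0.001] y [0.762 0.648 0.002] q [-0.68  0.66  1.54  0.    0.94 -1.39] w 0.0258 F [-0.2  4.6  6.4] g 29.3230834642236
[ 0.89648531  0.04008773 -0.07638566]
wrist 0.7 (array([ 0.63510697, -0.21809043]), array([ 0.63399921, -0.2171479 ]), (17.43837547302246, 30.214399337768555), np.float64(113.42954874605073))
scene 0.6 (array([ 0.57022174, -0.33053093]), array([ 0.53948657, -0.30081277]), (30.10181427001953, 185.43234252929688), np.float64(133.09703804372407))
```

```bash
python3 -m handwheel '[[0,0,0.0003,0.02],[0,0,0.0005,0.04],[0,0,0.0008,0.06],[0,0,0.0011,0.08],[0,0,0.0013,0.1],[0,0,0.0016,0.12],[0,0,0.0019,0.14],[0,0,0.0021,0.16],[0,0,0.0024,0.18],[0,0,0.0027,0.2],[0,0,0.0029,0.22],[0,0,0.0032,0.24],[0,0,0.0035,0.26],[0,0,0.0037,0.28],[0,0,0.0037,0.28]]'
python3 -m handwheel '[[0,0,0.0003,0.02],[0,0,0.0005,0.04],[0,0,0.0008,0.06],[0,0,0.0011,0.08],[0,0,0.0013,0.1],[0,0,0.0016,0.12],[0,0,0.0019,0.14],[0,0,0.0021,0.16],[0,0,0.0024,0.18],[0,0,0.0027,0.2],[0,0,0.0029,0.22],[0,0,0.0032,0.24],[0,0,0.0035,0.26],[0,0,0.0036,0.27],[0,0,0.0036,0.27],[0,0,0.0036,0.27]]'
python3 -m handwheel '[[0,0,-0.0003,-0.02],[0,0,-0.0005,-0.04],[0,0,-0.0008,-0.06],[0,0,-0.0011,-0.08],[0,0,-0.0013,-0.1],[0,0,-0.0016,-0.12],[0,0,-0.0019,-0.14],[0,0,-0.0021,-0.16],[0,0,-0.0024,-0.18],[0,0,-0.0027,-0.2],[0,0,-0.0029,-0.22],[0,0,-0.0032,-0.24],[0,0,-0.0035,-0.26],[0,0,-0.0037,-0.28],[0,0,-0.0039,-0.29],[0,0,-0.0039,-0.29],[0,0,-0.0039,-0.29]]'
python3 - <<'E'
from h import *
state(); print(robot.get_obs()['moment']); 
for n in ('scene',):
    c=cam(n)
    for d in vision.outline_of(n,'wrench')[:1]: print(n,d['conf'],maskpose(c,d['mask'],.124))
E
```

```text
time: 11.4
position: [0.5436, -0.2979, 0.1145]
tool_rot: [0.967, 0.254, -0.0, -0.001]
ft_force: [-2.2, 4.9, 7.7]
grip_width: 0.0256
grip_force: 29.4
time: 12.73
position: [0.5439, -0.2972, 0.1134]
tool_rot: [0.831, -0.556, -0.001, -0.001]
ft_force: [-1.8, 6.9, 8.1]
grip_width: 0.0259
grip_force: 29.4
time: 14.15
position: [0.5439, -0.2978, 0.1144]
tool_rot: [0.949, 0.316, 0.0, -0.001]
ft_force: [-1.4, 4.8, 6.5]
grip_width: 0.0255
grip_force: 29.6
t 14.15 p [ 0.5439 -0.2978  0.1144] x [0.801 0.599 0.001] y [ 0.599 -0.801 -0.002] q [-0.68  0.67  1.54  0.    0.94  0.25] w 0.0255 F [-1.4  4.8  6.5] g 29.58912844255792
[ 0.86891397  0.35026654 -0.03364348]
scene 0.62 (array([ 0.57360009, -0.2709699 ]), array([ 0.57993726, -0.27066602]), (97.8923568725586, 34.380035400390625), np.float64(-142.63086897118956))
```

```bash
python3 -m handwheel '[[0,0,0.0003,0.02],[0,0,0.0005,0.04],[0,0,0.0008,0.06],[0,0,0.0011,0.08],[0,0,0.0013,0.1],[0,0,0.0016,0.12],[0,0,0.0019,0.14],[0,0,0.0021,0.16],[0,0,0.0024,0.18],[0,0,0.0027,0.2],[0,0,0.0029,0.22],[0,0,0.0032,0.24],[0,0,0.0035,0.26],[0,0,0.0037,0.28],[0,0,0.0037,0.28]]'
python3 -m handwheel '[[0,0,0,0],[0,0,0,0],[0,0,0,0],[0,0,0,0],[0,0,0,0],[0,0,-0.05,0],[0,0,-0.1,0],[0,0,-0.15,0],[0,0,-0.15,0],[0,0,-0.15,0]]' 60
python3 -m handwheel '[[0,0,0,-0.25],[0,0,0,-0.25],[0,0,0,-0.25],[0,0,0,-0.25],[0,0,0,-0.25],[0,0,0,-0.25],[0,0,0,-0.25],[0,0,0,-0.25],[0,0,0,-0.25],[0,0,0,-0.25],[0,0,0,-0.25],[0,0,0,-0.25],[0,0,0,-0.25],[0,0,0,-0.25]]'
python3 -m handwheel '[[0,0,0,-0.25],[0,0,0,-0.25],[0,0,0,-0.25],[0,0,0,-0.25],[0,0,0,-0.25],[0,0,0,-0.25],[0,0,0,-0.25],[0,0,0,-0.25],[0,0,0,-0.25],[0,0,0,-0.25],[0,0,0,-0.25],[0,0,0,-0.25],[0,0,0,-0.25],[0,0,0,-0.25]]'
python3 - <<'E'
from h import *
state()
for n in ('wrist','scene'):
    c=cam(n)
    for d in vision.outline_of(n,'wrench')[:1]: print(n,d['conf'],maskpose(c,d['mask'],.124))
E
```

```text
time: 15.5
position: [0.5438, -0.2974, 0.1134]
tool_rot: [0.847, -0.532, -0.001, -0.001]
ft_force: [-1.9, 5.9, 7.8]
grip_width: 0.0261
grip_force: 29.7
time: 16.33
position: [0.5447, -0.2998, 0.1576]
tool_rot: [0.848, -0.531, 0.001, 0.0]
ft_force: [-0.3, -0.2, 0.4]
grip_width: 0.0525
grip_force: 0.0
time: 17.5
position: [0.5435, -0.2987, 0.1555]
tool_rot: [0.974, 0.225, -0.001, -0.001]
ft_force: [0.5, -0.2, 0.6]
grip_width: 0.0524
grip_force: 0.0
time: 18.67
position: [0.5437, -0.299, 0.156]
tool_rot: [0.531, 0.847, 0.0, -0.001]
ft_force: [-0.1, 0.3, 0.1]
grip_width: 0.0522
grip_force: 0.0
t 18.67 p [ 0.5437 -0.299   0.156 ] x [-0.436  0.9    0.001] y [ 0.9    0.436 -0.001] q [-0.68  0.61  1.51 -0.    1.02 -1.13] w 0.0522 F [-0.1  0.3  0.1] g 0.0
wrist 0.56 (array([ 0.53649736, -0.28136049]), array([ 0.54234418, -0.29250439]), (28.33302116394043, 181.61488342285156), np.float64(118.28287931662884))
scene 0.52 (array([ 0.55896267, -0.33143424]), array([ 0.56528101, -0.33392633]), (37.575172424316406, 101.68209838867188), np.float64(121.02192942149517))
```

```bash
python3 -m handwheel '[[0.004,0.002,0.05,0],[0.004,0.002,0.1,0],[0.004,0.002,0.147,0],[0.004,0.002,0.147,0],[0.004,0.002,0.147,0]]' 60
python3 -m handwheel '[[0,0,0,0],[0,0,0,0],[0,0,0,0],[0,0,0,0],[0,0,0,0],[0,0,0,0],[0,0,0,0]]' 0 30
python3 -m handwheel '[[0,0,0.0003,0.02],[0,0,0.0005,0.04],[0,0,0.0008,0.06],[0,0,0.0011,0.08],[0,0,0.0013,0.1],[0,0,0.0016,0.12],[0,0,0.0019,0.14],[0,0,0.0021,0.16],[0,0,0.0024,0.18],[0,0,0.0027,0.2],[0,0,0.0029,0.22],[0,0,0.0032,0.24],[0,0,0.0035,0.26],[0,0,0.0036,0.27],[0,0,0.0036,0.27],[0,0,0.0036,0.27]]'
python3 -m handwheel '[[0,0,-0.0003,-0.02],[0,0,-0.0005,-0.04],[0,0,-0.0008,-0.06],[0,0,-0.0011,-0.08],[0,0,-0.0013,-0.1],[0,0,-0.0016,-0.12],[0,0,-0.0019,-0.14],[0,0,-0.0021,-0.16],[0,0,-0.0024,-0.18],[0,0,-0.0027,-0.2],[0,0,-0.0029,-0.22],[0,0,-0.0032,-0.24],[0,0,-0.0035,-0.26],[0,0,-0.0037,-0.28],[0,0,-0.0039,-0.29],[0,0,-0.0039,-0.29],[0,0,-0.0039,-0.29]]'
python3 - <<'E'
from h import *
state()
for n in ('wrist','scene'):
    c=cam(n)
    for d in vision.outline_of(n,'wrench')[:1]: print(n,d['conf'],maskpose(c,d['mask'],.124))
E
```

```text
time: 19.28
position: [0.5437, -0.2975, 0.1123]
tool_rot: [0.531, 0.847, 0.0, -0.001]
ft_force: [-0.9, 0.2, 0.4]
grip_width: 0.0522
grip_force: 0.0
time: 19.87
position: [0.5446, -0.298, 0.1135]
tool_rot: [0.531, 0.847, 0.0, 0.001]
ft_force: [1.2, -0.6, 2.5]
grip_width: 0.0259
grip_force: 29.6
time: 21.2
position: [0.5433, -0.2975, 0.1123]
tool_rot: [0.987, 0.163, -0.001, -0.001]
ft_force: [-2.8, 1.1, 5.6]
grip_width: 0.026
grip_force: 29.6
time: 22.62
position: [0.5447, -0.298, 0.1134]
tool_rot: [0.477, 0.879, 0.0, 0.001]
ft_force: [0.7, 1.0, 2.9]
grip_width: 0.0258
grip_force: 29.5
t 22.62 p [ 0.5447 -0.298   0.1134] x [-0.545  0.838 -0.001] y [0.838 0.545 0.001] q [-0.68  0.67  1.54  0.    0.93 -1.26] w 0.0258 F [0.7 1.  2.9] g 29.537079804393898
wrist 0.76 (array([ 0.52625361, -0.27035754]), array([ 0.53097113, -0.27719464]), (27.44085121154785, 142.3112030029297), np.float64(124.76500838867089))
scene 0.8 (array([ 0.56191585, -0.32590221]), array([ 0.53968188, -0.29777194]), (32.99253845214844, 191.8207244873047), np.float64(125.14290498659021))
```

```bash
python3 -m handwheel '[[0,0,0.0003,0.02],[0,0,0.0005,0.04],[0,0,0.0008,0.06],[0,0,0.0011,0.08],[0,0,0.0013,0.1],[0,0,0.0016,0.12],[0,0,0.0019,0.14],[0,0,0.0021,0.16],[0,0,0.0024,0.18],[0,0,0.0027,0.2],[0,0,0.0029,0.22],[0,0,0.0032,0.24],[0,0,0.0035,0.26],[0,0,0.0036,0.27],[0,0,0.0036,0.27]]'
python3 -m handwheel '[[0,0,0.0003,0.02],[0,0,0.0005,0.04],[0,0,0.0008,0.06],[0,0,0.0011,0.08],[0,0,0.0013,0.1],[0,0,0.0016,0.12],[0,0,0.0019,0.14],[0,0,0.0021,0.16],[0,0,0.0024,0.18],[0,0,0.0027,0.2],[0,0,0.0029,0.22],[0,0,0.0032,0.24],[0,0,0.0035,0.26],[0,0,0.0036,0.27],[0,0,0.0036,0.27],[0,0,0.0036,0.27]]'
python3 - <<'E'
from h import *
state()
for n in ('wrist','scene'):
    c=cam(n)
    for d in vision.outline_of(n,'wrench')[:1]: print(n,d['conf'],maskpose(c,d['mask'],.124))
E
python3 -m handwheel '[[0,0,-0.0003,-0.02],[0,0,-0.0005,-0.04],[0,0,-0.0008,-0.06],[0,0,-0.0011,-0.08],[0,0,-0.0013,-0.1],[0,0,-0.0016,-0.12],[0,0,-0.0019,-0.14],[0,0,-0.0021,-0.16],[0,0,-0.0024,-0.18],[0,0,-0.0027,-0.2],[0,0,-0.0029,-0.22],[0,0,-0.0032,-0.24],[0,0,-0.0035,-0.26],[0,0,-0.0037,-0.28],[0,0,-0.0039,-0.29],[0,0,-0.0039,-0.29],[0,0,-0.0039,-0.29]]'
python3 - <<'E'
from h import *
state()
for n in ('wrist','scene'):
    c=cam(n)
    for d in vision.outline_of(n,'wrench')[:1]: print(n,d['conf'],maskpose(c,d['mask'],.124))
E
```

```text
time: 24.07
position: [0.5432, -0.2976, 0.1123]
tool_rot: [0.975, 0.223, -0.001, -0.0]
ft_force: [-2.5, 1.4, 6.4]
grip_width: 0.026
grip_force: 29.6
time: 25.4
position: [0.5436, -0.2962, 0.1112]
tool_rot: [0.812, -0.583, -0.001, -0.001]
ft_force: [-0.6, 4.6, 8.1]
grip_width: 0.0258
grip_force: 29.6
t 25.4 p [ 0.5436 -0.2962  0.1112] x [ 0.32  -0.947 -0.003] y [-0.947 -0.32   0.001] q [-0.68  0.67  1.54  0.    0.93  2.14] w 0.0258 F [-0.6  4.6  8.1] g 29.561360803568277
wrist 0.65 (array([ 0.55664582, -0.32806834]), array([ 0.5538988 , -0.32034088]), (26.603349685668945, 140.3117218017578), np.float64(110.36697279918448))
scene 0.71 (array([ 0.55621636, -0.32912946]), array([ 0.54495087, -0.29750299]), (29.85957908630371, 186.33770751953125), np.float64(110.18724614912365))
time: 27.02
position: [0.5433, -0.2977, 0.1122]
tool_rot: [0.959, 0.285, -0.001, -0.001]
ft_force: [-1.9, 1.1, 5.5]
grip_width: 0.0255
grip_force: 29.5
t 27.02 p [ 0.5433 -0.2977  0.1122] x [ 0.838  0.546 -0.001] y [ 0.546 -0.838 -0.001] q [-0.68  0.67  1.54 -0.    0.93  0.31] w 0.0255 F [-1.9  1.1  5.5] g 29.527817175052178
wrist 0.8 (array([ 0.57200438, -0.27794757]), array([ 0.56489575, -0.28248029]), (141.4825897216797, 28.00775909423828), np.float64(-145.22113901401747))
scene 0.71 (array([ 0.57515905, -0.27405893]), array([ 0.58309869, -0.27376959]), (96.34004211425781, 31.53461265563965), np.float64(-146.85745648590697))
```

```bash
python3 -m handwheel '[[0,0,0.0003,0.02],[0,0,0.0005,0.04],[0,0,0.0008,0.06],[0,0,0.0011,0.08],[0,0,0.0013,0.1],[0,0,0.0016,0.12],[0,0,0.0019,0.14],[0,0,0.0021,0.16],[0,0,0.0024,0.18],[0,0,0.0027,0.2],[0,0,0.0029,0.22],[0,0,0.0032,0.24],[0,0,0.0035,0.26],[0,0,0.0037,0.28],[0,0,0.0037,0.28]]'
python3 -m handwheel '[[0,0,0,0],[0,0,0,0],[0,0,0,0],[0,0,0,0],[0,0,0,0],[0,0,-0.05,0],[0,0,-0.1,0],[0,0,-0.15,0],[0,0,-0.15,0],[0,0,-0.15,0]]' 60
python3 -m handwheel '[[0,0,0,-0.25],[0,0,0,-0.25],[0,0,0,-0.25],[0,0,0,-0.25],[0,0,0,-0.25],[0,0,0,-0.25],[0,0,0,-0.25],[0,0,0,-0.25],[0,0,0,-0.25],[0,0,0,-0.25],[0,0,0,-0.25],[0,0,0,-0.25],[0,0,0,-0.25],[0,0,0,-0.25]]'
python3 -m handwheel '[[0,0,0,-0.25],[0,0,0,-0.25],[0,0,0,-0.25],[0,0,0,-0.25],[0,0,0,-0.25],[0,0,0,-0.25],[0,0,0,-0.25],[0,0,0,-0.25],[0,0,0,-0.25],[0,0,0,-0.25],[0,0,0,-0.25],[0,0,0,-0.25],[0,0,0,-0.25],[0,0,0,-0.25]]'
python3 - <<'E'
from h import *
state()
for n in ('wrist','scene'):
    c=cam(n)
    for d in vision.outline_of(n,'wrench')[:1]: print(n,d['conf'],maskpose(c,d['mask'],.122))
E
```

```text
time: 28.47
position: [0.5435, -0.2963, 0.1112]
tool_rot: [0.829, -0.559, -0.002, -0.001]
ft_force: [-0.5, 4.6, 6.9]
grip_width: 0.0258
grip_force: 29.6
time: 29.3
position: [0.5446, -0.2983, 0.1564]
tool_rot: [0.83, -0.557, 0.001, 0.0]
ft_force: [0.1, -0.6, -0.4]
grip_width: 0.052
grip_force: 0.0
time: 30.47
position: [0.5435, -0.2974, 0.1544]
tool_rot: [0.981, 0.194, -0.001, -0.001]
ft_force: [1.4, -0.1, 1.1]
grip_width: 0.0522
grip_force: 0.0
time: 31.63
position: [0.5438, -0.2976, 0.1549]
tool_rot: [0.558, 0.83, 0.0, -0.001]
ft_force: [-0.4, -0.2, 0.5]
grip_width: 0.0523
grip_force: 0.0
t 31.63 p [ 0.5438 -0.2976  0.1549] x [-0.378  0.926  0.001] y [ 0.926  0.378 -0.001] q [-0.68  0.61  1.51 -0.    1.02 -1.07] w 0.0523 F [-0.4 -0.2  0.5] g 0.0
wrist 0.75 (array([ 0.53721433, -0.28056372]), array([ 0.54231744, -0.29231281]), (27.644601821899414, 181.11375427246094), np.float64(114.64363753119052))
scene 0.5 (array([ 0.55918495, -0.33609768]), array([ 0.54027539, -0.30040945]), (40.09748077392578, 186.5069580078125), np.float64(115.15287360507244))
```

```bash
python3 -m handwheel '[[0,0,0.05,-0.008],[0,0,0.1,-0.008],[0,0,0.147,-0.008],[0,0,0.147,-0.008],[0,0,0.147,-0.008]]' 60
python3 -m handwheel '[[0,0,0,0],[0,0,0,0],[0,0,0,0],[0,0,0,0],[0,0,0,0],[0,0,0,0],[0,0,0,0]]' 0 30
python3 -m handwheel '[[0,0,0.0003,0.02],[0,0,0.0005,0.04],[0,0,0.0008,0.06],[0,0,0.0011,0.08],[0,0,0.0013,0.1],[0,0,0.0016,0.12],[0,0,0.0019,0.14],[0,0,0.0021,0.16],[0,0,0.0024,0.18],[0,0,0.0026,0.2],[0,0,0.0028,0.21],[0,0,0.0029,0.22],[0,0,0.0029,0.22],[0,0,0.0029,0.22]]'
python3 - <<'E'
from h import *
state(); print(robot.get_obs()['moment'])
E
python3 -m handwheel '[[0,0,0.0001,0.01],[0,0,0.0003,0.02],[0,0,0.0004,0.03],[0,0,0.0004,0.03],[0,0,0.0004,0.03]]'
python3 - <<'E'
from h import *
state(); print(robot.get_obs()['moment'])
for n in ('wrist','scene'):
    c=cam(n)
    for d in vision.outline_of(n,'wrench')[:1]: print(n,d['conf'],maskpose(c,d['mask'],.122))
E
```

```text
time: 32.25
position: [0.5438, -0.2975, 0.1111]
tool_rot: [0.537, 0.844, 0.0, -0.001]
ft_force: [0.3, 0.1, 0.8]
grip_width: 0.0523
grip_force: 0.0
time: 32.83
position: [0.5445, -0.298, 0.1123]
tool_rot: [0.536, 0.844, -0.0, 0.0]
ft_force: [0.6, 0.3, 2.0]
grip_width: 0.0257
grip_force: 30.0
time: 34.0
position: [0.5435, -0.2977, 0.1114]
tool_rot: [0.951, 0.31, -0.001, -0.0]
ft_force: [-3.7, 0.4, 5.7]
grip_width: 0.0258
grip_force: 30.0
t 34.0 p [ 0.5435 -0.2977  0.1114] x [ 0.808  0.589 -0.001] y [ 0.589 -0.808 -0.001] q [-0.68  0.67  1.54 -0.    0.93  0.26] w 0.0258 F [-3.7  0.4  5.7] g 29.98263630302972
[0.01579788 0.76077647 0.0302646 ]
time: 34.42
position: [0.5435, -0.2975, 0.1113]
tool_rot: [0.975, 0.221, -0.001, -0.0]
ft_force: [-2.9, 1.2, 5.7]
grip_width: 0.0256
grip_force: 30.6
t 34.42 p [ 0.5435 -0.2975  0.1113] x [ 0.903  0.431 -0.002] y [ 0.431 -0.903 -0.001] q [-0.68  0.67  1.54 -0.    0.93  0.45] w 0.0256 F [-2.9  1.2  5.7] g 30.63716488519887
[0.18333254 0.66972762 0.93764022]
wrist 0.6 (array([ 0.57434671, -0.28184915]), array([ 0.56629132, -0.28570993]), (142.4593963623047, 27.759138107299805), np.float64(-152.68495682994816))
scene 0.63 (array([0.43570798, 0.17771296]), array([0.4308378, 0.1786412]), (21.068653106689453, 67.51902770996094), np.float64(152.24466993995398))
```

```bash
python3 -m handwheel '[[0,0,0,-0.014],[0,0,0,-0.014],[0,0,0,-0.014],[0,0,-0.02,-0.014],[0,0,-0.04,-0.014],[0,0,-0.06,-0.014],[0,0,-0.1,-0.014],[0,0,-0.2,-0.014],[0,0,-0.3,-0.014],[0,0,-0.4,-0.014],[0,0,-0.4,-0.014]]' 0 40
python3 - <<'E'
from h import *
state()
c=cam('top'); print(px2w(c,np.array([[259,148],[256,283],[361,285],[364,149]])/1.5,.016).round(4))
print(px2w(c,np.array([[259,148],[256,283],[361,285],[364,149]])/1.5,.016).mean(0))
for n in ('top','scene'):
    k=cam(n)
    for d in vision.outline_of(n,'tray')[:1]: print(n,d['conf'],maskpose(k,d['mask'],.014))
k=cam('scene')
pc=np.array([[453+0,250],[572,219],[619,288],[500,327]])/1.5  # col,row corners display
print(px2w(k,pc[:,::-1],.016).round(4), px2w(k,pc[:,::-1],.016).mean(0))
d=vision.outline_of('scene','nut_top')[0]; print(d['conf'],d['point'],d['mask'].sum())
save(k,'lift',(60,330,90,450),2.2)
E
```

```text
time: 35.53
position: [0.5481, -0.3003, 0.2385]
tool_rot: [0.965, 0.261, 0.005, 0.006]
ft_force: [1.4, -0.9, -1.3]
grip_width: 0.0254
grip_force: 40.0
t 35.53 p [ 0.5481 -0.3003  0.2385] x [0.864 0.504 0.006] y [ 0.504 -0.864  0.014] q [-0.68  0.51  1.44  0.    1.18  0.36] w 0.0254 F [ 1.4 -0.9 -1.3] g 39.952409822435584
[[0.6404 0.4259 0.016 ]
 [0.6438 0.1536 0.016 ]
 [0.4318 0.1499 0.016 ]
 [0.4293 0.4216 0.016 ]]
[0.53631204 0.28774687 0.016     ]
top 0.6 (array([0.53711195, 0.28857766]), array([0.53843304, 0.28920676]), (220.2688446044922, 283.5505065917969), np.float64(89.36407237129808))
scene 0.65 (array([0.54220996, 0.28716355]), array([0.53695941, 0.29430728]), (228.28912353515625, 291.1563720703125), np.float64(95.2623351448715))
[[0.4348 0.1485 0.016 ]
 [0.4314 0.4386 0.016 ]
 [0.6419 0.4295 0.016 ]
 [0.6536 0.1558 0.016 ]] [0.54044566 0.29309433 0.016     ]
0.68 [227.3, 170.7] 2123
```

View pics/lift.png

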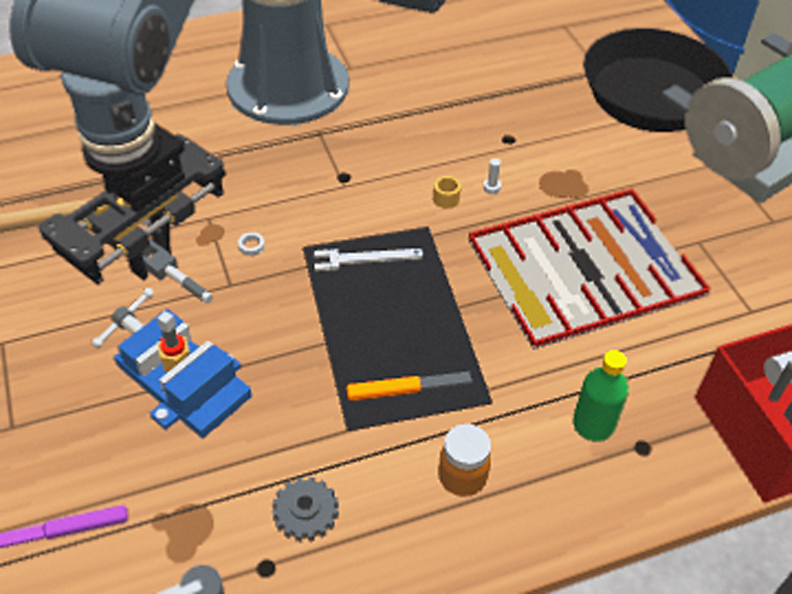

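The lifted wrench is in the gripper. The tap stands in the nut with its red collar down at (172,345). In this view the tray slots run, left to right, brush, spanner, wrench, file, pliers.

```bash
python3 -m handwheel '[[0,0,0.05,0.08],[0,0,0.05,0.08],[0,0,0.05,0.08],[0,0,0.05,0.08],[0,0,0.05,0.08],[0,0,0.05,0.08]]'
python3 - <<'E'
from h import *
state(); plan(.537,.289,.2,1)
E
```

```text
time: 36.38
position: [0.5439, -0.2976, 0.2148]
tool_rot: [1.0, 0.014, -0.001, -0.001]
ft_force: [-0.6, 0.2, -2.8]
grip_width: 0.0254
grip_force: 40.0
t 36.38 p [ 0.5439 -0.2976  0.2148] x [ 1.     0.027 -0.002] y [ 0.027 -1.    -0.001] q [-0.68  0.54  1.46  0.    1.14  0.86] w 0.0254 F [-0.6  0.2 -2.8] g 39.952793874253985
plan [0.0309, -1.9551, 0.0519] turn 0.0016 rows 14.6 calls 2 yaw now 1.6 q6 49
```

```bash
python3 -m handwheel '[[0.015,-0.12,0,0.002],[0.015,-0.25,0,0.002],[0.015,-0.37,0,0.002],[0.015,-0.5,0,0.002],[0.015,-0.62,0,0.002],[0.015,-0.75,0,0.002],[0.015,-0.87,0,0.002],[0.015,-0.97,0,0.002],[0.015,-0.97,0,0.002]]'
python3 -m handwheel '[[0.015,-0.12,0,0],[0.015,-0.25,0,0],[0.015,-0.37,0,0],[0.015,-0.5,0,0],[0.015,-0.62,0,0],[0.015,-0.75,0,0],[0.015,-0.87,0,0],[0.015,-0.97,0,0],[0.015,-0.98,0,0],[0.015,-0.98,0,0]]'
python3 - <<'E'
from h import *
state(); c=cam('wrist'); save(c,'w2',s=1.2); 
tr=np.array([[.103,y] for y in (-.133,-.079,.079,.133)]);
P=np.array([[.537+.107*a,.289+.137*b,.016] for a in(-1,1) for b in(-1,1)]); print((w2px(c,P)*1.2).round(0)[:,::-1])
for d in vision.outline_of('wrist','wrench')[:1]: print(d['conf'],maskpose(c,d['mask'],robot.get_obs()['position'][2]+.009))
for d in vision.outline_of('wrist','tray')[:1]: print(d['conf'],maskpose(c,d['mask'],.014))
E
```

```text
time: 37.13
position: [0.54, -0.0011, 0.2155]
tool_rot: [1.0, 0.01, -0.001, -0.002]
ft_force: [-1.2, 0.7, -2.3]
grip_width: 0.0256
grip_force: 40.0
time: 37.97
position: [0.5423, 0.2888, 0.2154]
tool_rot: [1.0, 0.009, -0.0, 0.0]
ft_force: [-0.0, -0.6, -1.4]
grip_width: 0.0251
grip_force: 40.0
t 37.97 p [0.5423 0.2888 0.2154] x [ 1.     0.017 -0.   ] y [ 0.017 -1.     0.   ] q [ 0.31  0.53  1.48 -0.    1.14  1.86] w 0.0251 F [-0.  -0.6 -1.4] g 39.952587466395926
[[443. 316.]
 [164. 311.]
 [472.  86.]
 [143.  80.]]
0.62 (array([0.57450318, 0.289897  ]), array([0.56757507, 0.28980737]), (143.28561401367188, 27.627193450927734), np.float64(-178.5475624157099))
0.74 (array([0.55495753, 0.29093997]), array([0.53838281, 0.29112177]), (215.01820373535156, 276.16912841796875), np.float64(91.16448969548755))
```

View pics/w2.png

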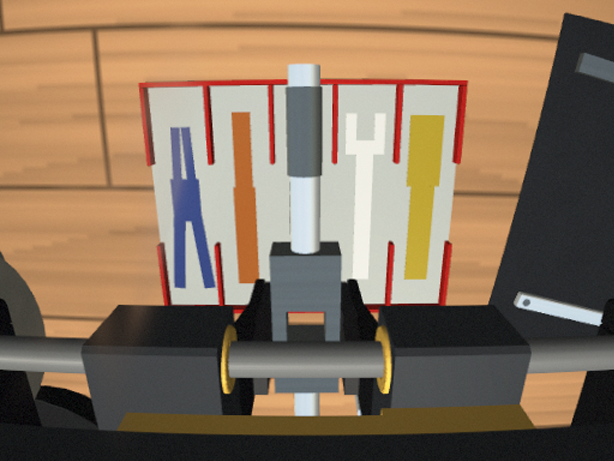

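The wrist picture shows the wrench over the middle (black) slot, with the tray's corners at (140,84) and (466,82). It is aligned, so I am lowering it.

```bash
python3 -m handwheel '[[-0.018,-0.004,0.12,0],[-0.018,-0.004,0.24,0],[-0.018,-0.004,0.36,0],[-0.018,-0.004,0.48,0],[-0.018,-0.004,0.56,0],[-0.018,-0.004,0.62,0],[-0.018,-0.004,0.65,0],[-0.018,-0.004,0.67,0],[-0.018,-0.004,0.67,0],[-0.018,-0.004,0.67,0]]'
python3 -m handwheel '[[0,0,0,0],[0,0,0,0],[0,0,0,0],[0,0,0,0],[0,0,0,0],[0,0,0,0]]' 52
python3 -m handwheel '[[0,0,-0.1,0],[0,0,-0.2,0],[0,0,-0.3,0],[0,0,-0.45,0],[0,0,-0.6,0],[0,0,-0.6,0],[0,0,-0.6,0]]'
python3 - <<'E'
from h import *
state(); c=cam('wrist')
for d in vision.outline_of('wrist','wrench')[:1]: print(d['conf'],maskpose(c,d['mask'],.012))
save(c,'w3',s=1.2)
for d in vision.outline_of('wrist','tray')[:1]: print(d['conf'],maskpose(c,d['mask'],.014))
for n in ('scene','top'):
  k=cam(n)
  for l in ('wrench','file','spanner','jar'):
    for d in vision.outline_of(n,l)[:2]: print(n,l,d['conf'],d['point'],maskpose(k,d['mask'],.075 if l=='jar' else .012))
E
```

```text
time: 38.95
position: [0.5382, 0.288, 0.0157]
tool_rot: [1.0, 0.006, 0.001, -0.0]
ft_force: [-0.7, 0.9, -1.7]
grip_width: 0.0258
grip_force: 40.0
time: 39.45
position: [0.5374, 0.2885, 0.0153]
tool_rot: [1.0, 0.006, 0.0, -0.0]
ft_force: [-0.5, 0.4, -0.1]
grip_width: 0.0446
grip_force: 0.0
time: 40.03
position: [0.5396, 0.2892, 0.199]
tool_rot: [1.0, 0.006, 0.004, -0.001]
ft_force: [0.3, -0.0, -0.9]
grip_width: 0.0453
grip_force: 0.0
t 40.03 p [0.5396 0.2892 0.199 ] x [1.    0.012 0.009] y [ 0.012 -1.    -0.003] q [ 0.31  0.54  1.5  -0.    1.08  1.87] w 0.0453 F [ 0.3 -0.  -0.9] g 0.0
0.59 (array([0.55205208, 0.29081144]), array([0.53731622, 0.29082483]), (218.6559600830078, 278.68157958984375), np.float64(91.49141564025379))
0.86 (array([0.55273692, 0.29076982]), array([0.53801379, 0.29071149]), (215.6680450439453, 275.59503173828125), np.float64(91.31697329267324))
scene wrench 0.86 [182.6, 359.0] (array([0.54432396, 0.29248498]), array([0.53689264, 0.29211374]), (180.80685424804688, 30.374555587768555), np.float64(-178.21502389914366))
scene file 0.81 [300.8, 117.8] (array([ 0.7091
[... 1150 characters left out ...]
44))
top file 0.63 [166.7, 246.4] (array([ 0.65278173, -0.02597965]), array([ 0.65297888, -0.02348561]), (161.0369415283203, 20.712379455566406), np.float64(79.75447200997462))
top spanner 0.66 [243.5, 241.3] (array([ 0.42376119, -0.00720339]), array([ 0.4202002 , -0.00042797]), (144.2730712890625, 33.130863189697266), np.float64(75.71321585495403))
top spanner 0.39 [202.1, 337.3] (array([ 0.54129062, -0.30126336]), array([ 0.52918378, -0.30538766]), (207.4447784423828, 128.34605407714844), np.float64(-148.1661999631491))
top jar 0.69 [122.3, 241.6] (array([ 0.78227114, -0.00616426]), array([ 0.78286346, -0.00594165]), (52.462825775146484, 67.62567901611328), np.float64(-177.17747184765892))
```

View pics/w3.png

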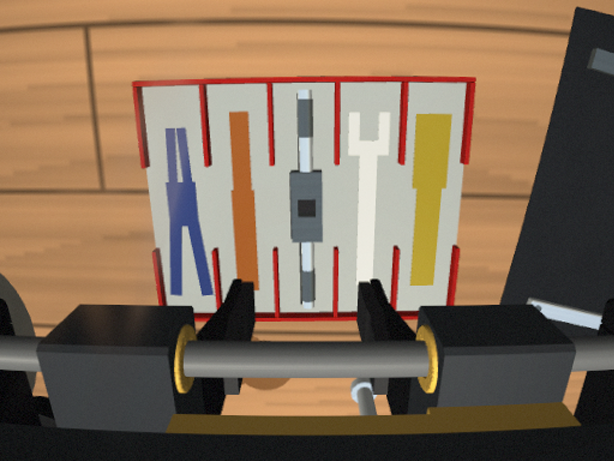

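The wrist picture shows the wrench flat in its middle slot, with the block at (306,207) and the arms from 90 to 307. Next I move over the mat to look at the tools closely.

```bash
python3 -m handwheel '[[0,0.12,-0.1,0],[0,0.24,-0.15,0],[0,0.36,-0.15,0],[0,0.48,-0.15,0],[0,0.6,-0.15,0],[0,0.72,-0.15,0],[0,0.84,-0.15,0],[0,0.96,-0.15,0],[0,1,-0.15,0]]' 60
python3 -m handwheel '[[0,0.13,0,-0.22],[0,0.27,0,-0.22],[0,0.27,0,-0.22],[0,0.27,0,-0.22],[0,0.27,0,-0.22],[0,0.27,0,-0.22],[0,0.27,0,-0.22],[0,0.27,0,-0.22],[0,0.27,0,-0.22],[0,0.27,0,-0.22],[0,0.27,0,-0.22],[0,0.27,0,-0.22],[0,0.27,0,-0.22],[0,0.27,0,-0.22]]'
python3 - <<'E'
from h import *
state(); c=cam('wrist'); save(c,'w4',s=1.2)
for l,z in (('file',.011),('spanner',.012),('jar',.075)):
    for d in vision.outline_of('wrist',l)[:2]: print(l,d['conf'],d['point'],maskpose(c,d['mask'],z))
plan(.424,0,.1,77)
E
```

```text
time: 41.43
position: [0.5413, -0.0161, 0.2401]
tool_rot: [1.0, 0.004, 0.001, 0.001]
ft_force: [-0.3, 0.8, 1.1]
grip_width: 0.052
grip_force: 0.0
time: 42.6
position: [0.5418, -0.0923, 0.2399]
tool_rot: [0.767, 0.641, 0.0, 0.0]
ft_force: [-0.0, -0.3, -0.9]
grip_width: 0.0522
grip_force: 0.0
t 42.6 p [ 0.5418 -0.0923  0.2399] x [0.178 0.984 0.   ] y [ 0.984 -0.178  0.   ] q [-0.37  0.41  1.61  0.    1.11 -0.19] w 0.0522 F [-0.  -0.3 -0.9] g 0.0
file 0.7 [81.6, 345.2] (array([ 0.65547744, -0.0208556 ]), array([ 0.65469739, -0.02186694]), (163.23435974121094, 21.819984436035156), np.float64(79.4823892559514))
spanner 0.89 [104.2, 137.0] (array([ 0.42694007, -0.00458658]), array([ 4.26469635e-01, -2.01812744e-04]), (153.79873657226562, 36.30793762207031), np.float64(75.99721209447664))
jar 0.93 [41.6, 479.9] (array([ 0.76521095, -0.00496943]), array([ 0.76299329, -0.0049315 ]), (52.67020797729492, 71.7939453125), np.float64(-178.70710043424302))
jar 0.45 [340.8, 289.6] (array([ 0.54649021, -0.29148649]), array([ 0.54679968, -0.29105356]), (20.4072322845459, 27.178749084472656), np.float64(153.09697902638175))
plan [0.2345, -0.4409, 0.4662] turn 0.0078 rows 5.4 calls 1 yaw now 79.8 q6 -11
```

View pics/w4.png

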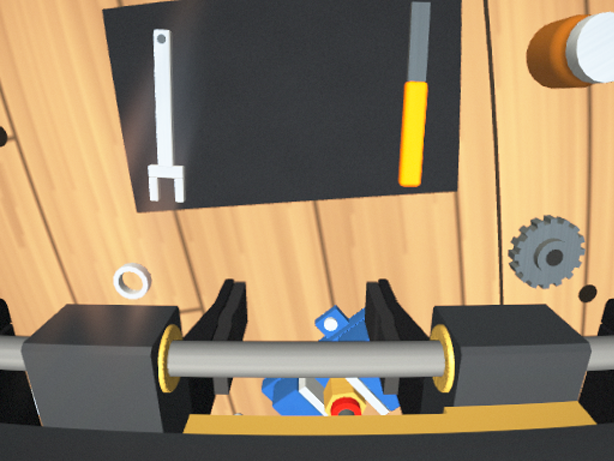

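The wrist picture shows the spanner with its jaw end at (167,185) and its hole end at (162,38), the orange file at (413,133) with the blade at the top, and the jar at the right edge. Picking the spanner.

```bash
python3 -m handwheel '[[0.06,-0.1,0.02,0.009],[0.12,-0.21,0.06,0.009],[0.18,-0.32,0.12,0.009],[0.234,-0.433,0.2,0.009],[0.234,-0.433,0.32,0.009],[0.234,-0.433,0.44,0.009],[0.234,-0.433,0.56,0.009],[0.234,-0.433,0.65,0.009],[0.234,-0.433,0.71,0.009],[0.234,-0.433,0.74,0.009],[0.234,-0.433,0.755,0.009],[0.234,-0.433,0.755,0.009],[0.234,-0.433,0.755,0.009]]' 60
python3 -m handwheel '[[0,0,0,0],[0,0,0,0],[0,0,0,0],[0,0,0,0],[0,0,0,0],[0,0,0,0],[0,0,0,0],[0,0,0,0]]' 0 40
python3 -m handwheel '[[0,0,-0.05,0],[0,0,-0.1,0],[0,0,-0.2,0],[0,0,-0.3,0],[0,0,-0.4,0],[0,0,-0.4,0],[0,0,-0.4,0]]'
python3 - <<'E'
from h import *
state(); plan(.539,.2365,.15,181.3)
E
```

```text
time: 43.88
position: [0.4268, -0.0009, 0.014]
tool_rot: [0.785, 0.62, 0.0, 0.001]
ft_force: [-0.3, 0.9, 0.3]
grip_width: 0.0524
grip_force: 0.0
time: 44.55
position: [0.4263, -0.0007, 0.0135]
tool_rot: [0.785, 0.62, 0.0, 0.0]
ft_force: [-0.2, 0.5, 2.0]
grip_width: 0.0146
grip_force: 40.0
time: 45.13
position: [0.4271, -0.0009, 0.1346]
tool_rot: [0.785, 0.62, 0.001, 0.002]
ft_force: [-0.7, -0.5, -1.8]
grip_width: 0.0142
grip_force: 40.0
t 45.13 p [ 0.4271 -0.0009  0.1346] x [ 0.231  0.973 -0.   ] y [ 0.973 -0.231  0.004] q [-0.27  0.44  2.01 -0.    0.69 -0.03] w 0.0142 F [-0.7 -0.5 -1.8] g 39.9994558095932
plan [0.8562, 0.1804, -0.0509] turn -0.2907 rows 15.1 calls 1 yaw now 76.6 q6 -2
```

```bash
python3 -m handwheel '[[0.1,0.02,-0.05,-0.02],[0.2,0.04,-0.05,-0.04],[0.3,0.06,-0.05,-0.06],[0.4,0.08,-0.05,-0.08],[0.5,0.1,-0.05,-0.1],[0.6,0.13,-0.05,-0.12],[0.7,0.15,-0.05,-0.14],[0.8,0.17,-0.05,-0.16],[0.856,0.18,-0.05,-0.18],[0.856,0.18,-0.05,-0.2],[0.856,0.18,-0.05,-0.22],[0.856,0.18,-0.05,-0.24],[0.856,0.18,-0.05,-0.26],[0.856,0.18,-0.05,-0.28],[0.856,0.18,-0.05,-0.291],[0.856,0.18,-0.05,-0.291],[0.856,0.18,-0.05,-0.291]]'
python3 - <<'E'
from h import *
state(); 
for n in ('wrist','scene'):
    c=cam(n)
    for d in vision.outline_of(n,'spanner')[:2]: print(n,d['conf'],d['point'],maskpose(c,d['mask'],.145))
plan(.539,.2365,.0145,181.3)
E
```

```text
time: 46.55
position: [0.5369, 0.2363, 0.1463]
tool_rot: [-0.011, 1.0, -0.0, -0.002]
ft_force: [0.3, -0.4, -0.2]
grip_width: 0.0144
grip_force: 40.0
t 46.55 p [0.5369 0.2363 0.1463] x [-1.    -0.022  0.004] y [-0.022  1.    -0.001] q [ 0.22  0.59  1.61  0.    0.95 -1.37] w 0.0144 F [ 0.3 -0.4 -0.2] g 39.999271631240845
wrist 0.84 [206.4, 253.1] (array([0.51829257, 0.23610991]), array([0.52700128, 0.23655479]), (134.3326873779297, 32.92121124267578), np.float64(-178.5459167335118))
scene 0.53 [164.4, 355.7] (array([0.58009635, 0.23841574]), array([0.54486713, 0.23906685]), (39.95255661010742, 140.62545776367188), np.float64(178.9604030740337))
plan [-0.0046, -0.0001, 0.444] turn 0.0001 rows 3.7 calls 1 yaw now -178.7 q6 -78
```

```bash
python3 -m handwheel '[[-0.004,0,0.1,0],[-0.004,0,0.2,0],[-0.004,0,0.3,0],[-0.004,0,0.37,0],[-0.004,0,0.41,0],[-0.004,0,0.43,0],[-0.004,0,0.44,0],[-0.004,0,0.44,0],[-0.004,0,0.44,0]]'
python3 -m handwheel '[[0,0,0,0],[0,0,0,0],[0,0,0,0],[0,0,0,0],[0,0,0,0]]' 40
python3 -m handwheel '[[0,0,-0.1,0],[0,0,-0.2,0],[0,0,-0.3,0],[0,0,-0.45,0],[0,0,-0.6,0],[0,0,-0.7,0],[0,0,-0.7,0],[0,0,-0.7,0]]'
python3 - <<'E'
from h import *
state(); c=cam('wrist'); save(c,'w5',s=1.2)
for l,z in (('file',.011),('jar',.075)):
  for n in ('top','scene'):
    k=cam(n)
    for d in vision.outline_of(n,l)[:2]: print(n,l,d['conf'],d['point'],maskpose(k,d['mask'],z))
plan(.645,-.07,.24,80)
E
```

```text
time: 47.5
position: [0.5403, 0.2369, 0.0174]
tool_rot: [-0.012, 1.0, 0.0, 0.001]
ft_force: [0.2, -0.2, -1.8]
grip_width: 0.0141
grip_force: 40.0
time: 47.92
position: [0.5396, 0.2368, 0.0168]
tool_rot: [-0.012, 1.0, 0.0, 0.0]
ft_force: [0.2, 0.6, 0.6]
grip_width: 0.0333
grip_force: 0.0
time: 48.58
position: [0.5408, 0.2371, 0.2294]
tool_rot: [-0.012, 1.0, 0.001, 0.003]
ft_force: [0.2, -0.3, -0.6]
grip_width: 0.0346
grip_force: 0.0
t 48.58 p [0.5408 0.2371 0.2294] x [-1.    -0.025 -0.007] y [-0.025  1.     0.001] q [ 0.22  0.48  1.53  0.    1.13 -1.37] w 0.0346 F [ 0.2 -0.3 -0.6] g 0.0
top file 0.69 [164.4, 250.1] (array([ 0.65201553, -0.03067283]), array([ 0.65307367, -0.02500316]), (158.1516876220703, 20.22528839111328), np.float64(79.84054996591688))
top file 0.36 [203.5, 340.9] (array([ 0.53955562, -0.30154088]), array([ 0.52956335, -0.30486539]), (211.63282775878906, 127.43951416015625), np.float64(-149.98698021597335))
scene file 0.87 [299.3, 117.2] (array([ 0.70827214, -0.47172425]), array([ 0.7079541 , -0.47472638]), (159.05203247070312, 24.850208282470703), np.float64(84.07060428968711))
scene file 0.63 [236.7, 273.9] (array([ 0.65062442, -0.02401726]), array([ 0.6522207 , -0.02138213]), (158.06202697753906, 31.241939544677734), np.float64(78.7283827810832))
scene jar 0.63 [268.1, 301.2] (array([ 0.80977046, -0.01495129]), array([ 0.80839984, -0.01452651]), (55.79503631591797, 94.03251647949219), np.float64(148.2671597897032))
scene jar 0.23 [176.4, 359.7] (array([0.58768318, 0.25243375]), array([0.58326929, 0.25515198]), (214.4706573486328, 266.8036193847656), np.float64(92.10323609430884))
plan [-0.3286, -1.0303, -0.0495] turn 0.2817 rows 14.7 calls 2 yaw now -178.6 q6 -79
```

View pics/w5.png

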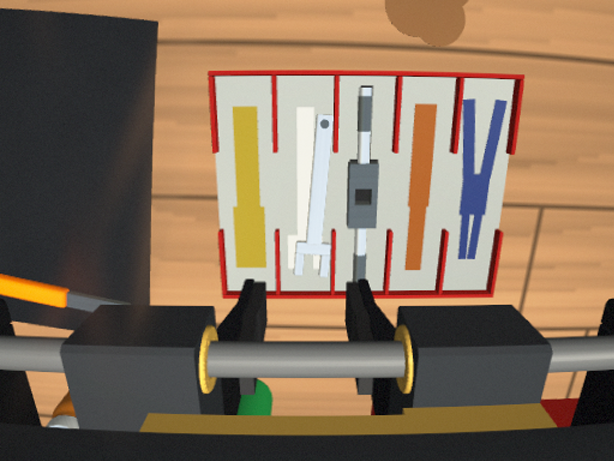

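The wrist picture shows the spanner in its slot at (318,190), but shifted about 15 px towards the wrench's wall and tilted a few degrees. I will measure it.

Run:
```python
from h import *
c=cam('wrist')
Q=px2w(c,np.array([[115,325],[190,319],[277,311]])/1.2,.012); print(Q.round(4))
t=np.array([.538,.2905]); a=np.radians(1.3); Rt=np.array([[np.cos(a),np.sin(a)],[-np.sin(a),np.cos(a)]])
for d in vision.outline_of('wrist','spanner')[:2]:
    r=maskpose(c,d['mask'],.012); print(d['conf'],r,Rt@(r[1]-t)+[0,.054])
print([(Rt@(q[:2]-t)+[0,.054]).round(4) for q in Q])
W=px2w(c,np.array([[74,210],[75,523],[296,494],[297,224]])/1.2,.016); print(W.round(4),W.mean(0))
```

```text
[[0.4663 0.252  0.012 ]
 [0.5328 0.249  0.012 ]
 [0.6192 0.2441 0.012 ]]
0.73 (array([0.54724643, 0.24834785]), array([0.54640668, 0.24771463]), (34.09437561035156, 154.94606018066406), np.float64(176.63815140712524)) [0.00743383 0.01103492]
[array([-0.0726,  0.0171]), array([-0.0061,  0.0126]), array([0.0801, 0.0058])]
[[0.4343 0.1538 0.016 ]
 [0.4256 0.4214 0.016 ]
 [0.6347 0.428  0.016 ]
 [0.6411 0.159  0.016 ]] [0.53393075 0.29055224 0.016     ]
```

```bash
python3 -m handwheel '[[0,0.038,0.13,0.013],[0,0.038,0.26,0.013],[0,0.038,0.39,0.013],[0,0.038,0.52,0.013],[0,0.038,0.61,0.013],[0,0.038,0.67,0.013],[0,0.038,0.7,0.013],[0,0.038,0.715,0.013],[0,0.038,0.715,0.013]]' 45
python3 -m handwheel '[[0,0,0,0],[0,0,0,0],[0,0,0,0],[0,0,0,0],[0,0,0,0],[0,0,0,0]]' 0 40
python3 -m handwheel '[[0,0,-0.02,0],[0,0,-0.04,0],[0,-0.037,-0.04,-0.013],[0,-0.037,-0.04,-0.013],[0,-0.037,-0.02,-0.013],[0,-0.037,-0.002,-0.013],[0,-0.037,0.002,-0.013],[0,-0.037,0.002,-0.013],[0,-0.037,0.002,-0.013]]'
python3 -m handwheel '[[0,0,0,0],[0,0,0,0],[0,0,0,0],[0,0,0,0],[0,0,0,0]]' 40
python3 -m handwheel '[[0,0,-0.1,0],[0,0,-0.2,0],[0,0,-0.3,0],[0,0,-0.45,0],[0,0,-0.6,0],[0,0,-0.7,0],[0,0,-0.7,0],[0,0,-0.7,0]]'
python3 - <<'E'
from h import *
state(); c=cam('wrist')
t=np.array([.538,.2905]); a=np.radians(1.3); Rt=np.array([[np.cos(a),np.sin(a)],[-np.sin(a),np.cos(a)]])
for d in vision.outline_of('wrist','spanner')[:2]:
    r=maskpose(c,d['mask'],.012); print(d['conf'],r,Rt@(r[1]-t)+[0,.054])
plan(.645,-.07,.24,80)
E
```

```text
time: 49.88
position: [0.5385, 0.2477, 0.0127]
tool_rot: [0.028, 1.0, -0.0, -0.001]
ft_force: [-0.0, -1.3, -0.8]
grip_width: 0.0393
grip_force: 0.5
time: 50.38
position: [0.5397, 0.2482, 0.0124]
tool_rot: [0.029, 1.0, 0.0, 0.001]
ft_force: [0.3, -0.8, 4.2]
grip_width: 0.0143
grip_force: 40.6
time: 51.13
position: [0.5385, 0.2372, 0.0124]
tool_rot: [-0.012, 1.0, -0.0, 0.0]
ft_force: [-0.7, -2.2, 12.6]
grip_width: 0.0145
grip_force: 46.2
time: 51.55
position: [0.5398, 0.2394, 0.0124]
tool_rot: [-0.011, 1.0, 0.002, 0.002]
ft_force: [-1.8, 6.0, 9.6]
grip_width: 0.0331
grip_force: 4.3
time: 52.22
position: [0.5399, 0.2378, 0.2236]
tool_rot: [-0.012, 1.0, 0.001, 0.003]
ft_force: [-0.1, -0.4, -1.4]
grip_width: 0.0351
grip_force: 0.0
t 52.22 p [0.5399 0.2378 0.2236] x [-1.    -0.024 -0.006] y [-0.024  1.     0.001] q [ 0.23  0.49  1.54  0.    1.11 -1.37] w 0.0351 F [-0.1 -0.4 -1.4] g 0.0
0.78 (array([0.54581481, 0.23777541]), array([0.54524341, 0.23647043]), (153.59349060058594, 33.571468353271484), np.float64(-178.26748324702686)) [ 0.00601576 -0.00018   ]
plan [-0.3337, -1.032, -0.0666] turn 0.2816 rows 14.7 calls 2 yaw now -178.6 q6 -78
```

```bash
python3 -m handwheel '[[-0.04,-0.12,0,0.02],[-0.08,-0.24,0,0.04],[-0.12,-0.36,0,0.06],[-0.16,-0.48,0,0.08],[-0.2,-0.6,0,0.1],[-0.25,-0.72,0,0.12],[-0.29,-0.84,0,0.14],[-0.32,-0.94,0,0.16],[-0.337,-0.98,0,0.18],[-0.337,-0.98,0,0.2],[-0.337,-0.98,0,0.22],[-0.337,-0.98,0,0.24],[-0.337,-0.98,0,0.26],[-0.337,-0.98,0,0.28],[-0.337,-0.98,0,0.281],[-0.337,-0.98,0,0.281]]' 60
python3 - <<'E'
from h import *
state(); c=cam('wrist')
for d in vision.outline_of('wrist','file')[:2]: print(d['conf'],d['point'],maskpose(c,d['mask'],.011))
for d in vision.outline_of('wrist','jar')[:2]: print('jar',d['conf'],d['point'],maskpose(c,d['mask'],.075))
save(c,'w6',s=1.2)
plan(.648,-.054,.017,80)
E
```

```text
time: 53.65
position: [0.6456, -0.0541, 0.2188]
tool_rot: [0.764, 0.645, -0.001, -0.002]
ft_force: [0.2, -0.4, -0.6]
grip_width: 0.0523
grip_force: 0.0
t 53.65 p [ 0.6456 -0.0541  0.2188] x [0.167 0.986 0.   ] y [ 0.986 -0.167 -0.004] q [-0.26  0.57  1.38 -0.    1.19 -0.09] w 0.0523 F [ 0.2 -0.4 -0.6] g 0.0
0.97 [138.2, 257.0] (array([ 0.65509465, -0.02199387]), array([ 0.65508667, -0.02226644]), (161.07896423339844, 20.138301849365234), np.float64(79.54431829554902))
jar 0.73 [99.8, 401.2] (array([ 0.7816207 , -0.00140199]), array([ 0.78138556, -0.00119346]), (54.66773223876953, 74.35530853271484), np.float64(164.90159047420465))
plan [0.0018, 0.0071, 0.6772] turn 0.001 rows 5.4 calls 1 yaw now 80.4 q6 -5
```

View pics/w6.png

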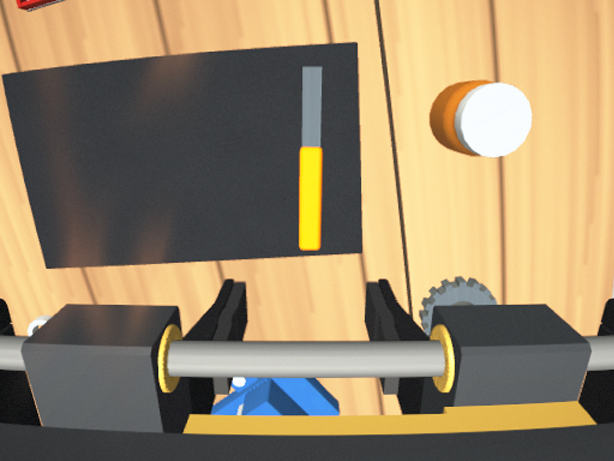

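The wrist picture shows the orange-handled file at (311,160), blade up, with the jar lid well to the right at (492,120). The fingers will have clearance at the handle.

```bash
python3 -m handwheel '[[0.002,0.012,0.12,0.001],[0.002,0.012,0.24,0.001],[0.002,0.012,0.36,0.001],[0.002,0.012,0.48,0.001],[0.002,0.012,0.57,0.001],[0.002,0.012,0.63,0.001],[0.002,0.012,0.66,0.001],[0.002,0.012,0.672,0.001],[0.002,0.012,0.672,0.001],[0.002,0.012,0.672,0.001]]' 60
python3 -m handwheel '[[0,0,0,0],[0,0,0,0],[0,0,0,0],[0,0,0,0],[0,0,0,0],[0,0,0,0],[0,0,0,0],[0,0,0,0]]' 0 40
python3 -m handwheel '[[0,0,-0.05,0],[0,0,-0.1,0],[0,0,-0.2,0],[0,0,-0.3,0],[0,0,-0.4,0],[0,0,-0.5,0],[0,0,-0.5,0],[0,0,-0.5,0]]'
python3 - <<'E'
from h import *
state(); plan(.515,.344,.18,1.3)
E
```

```text
time: 54.63
position: [0.6513, -0.0547, 0.0208]
tool_rot: [0.767, 0.642, 0.001, 0.001]
ft_force: [0.3, -0.0, 1.0]
grip_width: 0.0521
grip_force: 0.0
time: 55.3
position: [0.65, -0.0544, 0.0199]
tool_rot: [0.767, 0.642, -0.0, -0.0]
ft_force: [-1.8, -0.1, 2.6]
grip_width: 0.0192
grip_force: 40.0
time: 55.97
position: [0.6515, -0.0548, 0.1715]
tool_rot: [0.767, 0.642, 0.001, 0.002]
ft_force: [-1.1, 0.6, -2.2]
grip_width: 0.019
grip_force: 40.0
t 55.97 p [ 0.6515 -0.0548  0.1715] x [ 0.176  0.984 -0.   ] y [ 0.984 -0.176  0.005] q [-0.25  0.63  1.41 -0.    1.09 -0.08] w 0.019 F [-1.1  0.6 -2.2] g 39.999064207077026
plan [1.2286, -0.6813, -0.0319] turn 0.2183 rows 11.5 calls 2 yaw now 79.9 q6 -4
```

```bash
python3 -m handwheel '[[0.1,-0.05,-0.03,0],[0.2,-0.11,-0.06,0],[0.3,-0.16,-0.06,0],[0.4,-0.22,-0.06,0],[0.5,-0.28,-0.06,0],[0.6,-0.33,-0.06,0],[0.614,-0.34,-0.06,0],[0.614,-0.34,-0.06,0]]'
python3 -m handwheel '[[0.1,-0.05,0,0.02],[0.2,-0.11,0,0.04],[0.3,-0.16,0,0.06],[0.4,-0.22,0,0.08],[0.5,-0.28,0,0.1],[0.6,-0.33,0,0.12],[0.614,-0.34,0,0.14],[0.614,-0.34,0,0.16],[0.614,-0.34,0,0.18],[0.614,-0.34,0,0.2],[0.614,-0.34,0,0.218],[0.614,-0.34,0,0.218],[0.614,-0.34,0,0.218]]'
python3 - <<'E'
from h import *
state(); c=cam('wrist')
for d in vision.outline_of('wrist','file')[:2]: print(d['conf'],d['point'],maskpose(c,d['mask'],.18))
plan(.515,.344,.021,1.3)
E
```

```text
time: 56.63
position: [0.5796, 0.1469, 0.1854]
tool_rot: [0.765, 0.644, -0.002, -0.002]
ft_force: [-0.3, -0.4, -1.4]
grip_width: 0.0193
grip_force: 40.0
time: 57.72
position: [0.5146, 0.3427, 0.1864]
tool_rot: [1.0, 0.013, -0.001, 0.001]
ft_force: [-0.4, -0.0, -1.2]
grip_width: 0.0191
grip_force: 40.0
t 57.72 p [0.5146 0.3427 0.1864] x [ 1.     0.026 -0.002] y [ 0.026 -1.     0.001] q [ 0.41  0.57  1.49 -0.    1.08  1.95] w 0.0191 F [-0.4 -0.  -1.2] g 39.99948263168335
0.9 [167.2, 251.3] (array([0.56062284, 0.34422888]), array([0.54668982, 0.34389014]), (161.27481079101562, 20.060121536254883), np.float64(-178.5204483649478))
plan [0.0021, -0.0031, 0.5531] turn 0.0005 rows 4.5 calls 1 yaw now 1.5 q6 112
```

```bash
python3 -m handwheel '[[0.002,-0.003,0.12,0],[0.002,-0.003,0.24,0],[0.002,-0.003,0.36,0],[0.002,-0.003,0.44,0],[0.002,-0.003,0.5,0],[0.002,-0.003,0.53,0],[0.002,-0.003,0.546,0],[0.002,-0.003,0.552,0],[0.002,-0.003,0.552,0],[0.002,-0.003,0.552,0]]'
python3 -m handwheel '[[0,0,0,0],[0,0,0,0],[0,0,0,0],[0,0,0,0],[0,0,0,0]]' 46
python3 -m handwheel '[[0,0,-0.1,0],[0,0,-0.2,0],[0,0,-0.3,0],[0,0,-0.45,0],[0,0,-0.6,0],[0,0,-0.7,0],[0,0,-0.7,0],[0,0,-0.7,0]]'
python3 - <<'E'
from h import *
state(); c=cam('wrist'); save(c,'w7',s=1.2)
t=np.array([.538,.2905]); a=np.radians(1.3); Rt=np.array([[np.cos(a),np.sin(a)],[-np.sin(a),np.cos(a)]])
for l,o in (('file',-.054),('spanner',.054),('wrench',0)):
  for n in ('wrist','scene'):
    k=cam(n)
    for d in vision.outline_of(n,l)[:2]:
      r=maskpose(k,d['mask'],.012); print(n,l,d['conf'],r,(Rt@(r[1]-t)+[0,o]).round(4))
k=cam('scene'); save(k,'s7',(120,310,100,430),2.4)
E
```

```text
time: 58.65
position: [0.5158, 0.3454, 0.0234]
tool_rot: [1.0, 0.012, 0.001, -0.001]
ft_force: [0.5, -0.4, -0.9]
grip_width: 0.0192
grip_force: 40.0
time: 59.07
position: [0.515, 0.3451, 0.0225]
tool_rot: [1.0, 0.012, 0.0, -0.0]
ft_force: [-0.2, -0.2, 0.0]
grip_width: 0.0386
grip_force: 0.0
time: 59.73
position: [0.5162, 0.3457, 0.2354]
tool_rot: [1.0, 0.012, 0.003, -0.001]
ft_force: [0.5, -0.8, -1.1]
grip_width: 0.0401
grip_force: 0.0
t 59.73 p [0.5162 0.3457 0.2354] x [1.    0.025 0.006] y [ 0.025 -1.    -0.003] q [0.41 0.51 1.44 0.   1.18 1.96] w 0.0401 F [ 0.5 -0.8 -1.1] g 0.0
wrist file 0.76 (array([0.5483384 , 0.34672091]), array([0.54890155, 0.34695657]), (161.9996795654297, 21.609874725341797), np.float64(-178.29020358251108)) [0.0122 0.0022]
scene file 0.94 (array([ 0.70954118, -0.46958707]), array([ 0.71046136, -0.47451733]), (154.20164489746094, 23.908706665039062), np.float64(84.15271996452869)) [ 0.1551 -0.8227]
scene file 0.61 (array([0.54858342, 0.34892458]), array([0.54534192, 0.34926273]), (158.18849182128906, 18.821090698242188), np.float64(-178.37874740353075)) [0.
[... 370 characters left out ...]
 spanner 0.34 (array([0.53860226, 0.28626333]), array([0.53267566, 0.29268637]), (228.35153198242188, 285.7170104980469), np.float64(92.53327299245123)) [-0.0053  0.0563]
wrist wrench 0.64 (array([0.54618272, 0.29016072]), array([0.54119495, 0.28988486]), (192.10374450683594, 28.62070655822754), np.float64(-178.8476687918552)) [ 0.0032 -0.0007]
scene wrench 0.77 (array([0.53181577, 0.2926409 ]), array([0.53261401, 0.29332834]), (35.566551208496094, 188.99490356445312), np.float64(-179.09839805472637)) [-0.0053  0.0029]
scene wrench 0.61 (array([0.54095082, 0.34872225]), array([0.54279224, 0.34896927]), (161.26617431640625, 23.934642791748047), np.float64(-179.02725678344277)) [0.0061 0.0583]
```

View pics/w7.png

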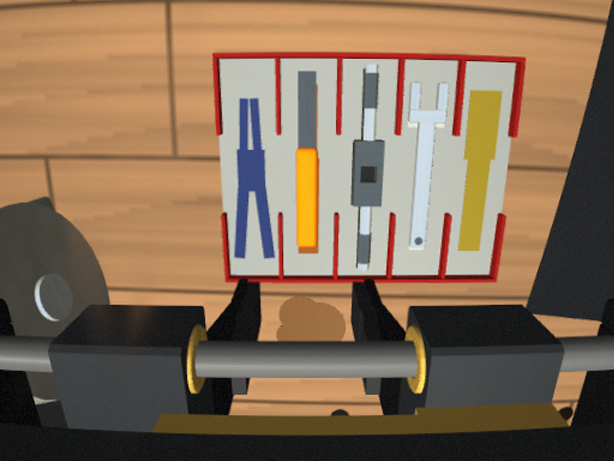

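View pics/s7.png

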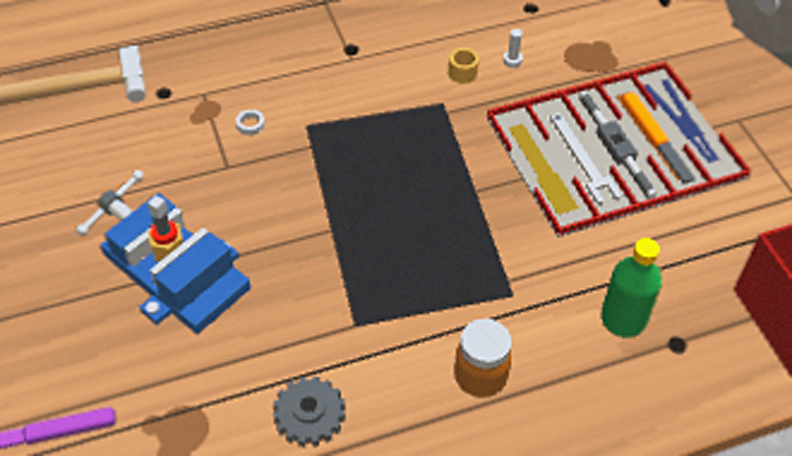

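Both pictures show the file (306,160), wrench (368,172) and spanner (424,165) flat in their own slots, heads pointing away from the robot. The mat is empty, the tap is in the nut with its collar down, and the bystanders have not moved.

```bash
python3 -c "
from rig import job
print(job.hand_in())"
```

```text
the job is handed in; nothing more can be done
None
```

I cut the thread in half-turn cuts with quarter-turn chip breaks until the collar stopped on the blank. The wrench, file and spanner (pliers and brush were absent) are flat in their own compartments with working ends away from the robot, and the job is handed in; the hand-in returned no verdict.

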